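# Line a sample cell up with the light path and pin it

### The job

Set the glass sample cell, by its carrier, fully home in the round bore of the bench photometer, and turn it so that its clear faces look at the lamp and the detector; the hole in the carrier's tab then lies over the lock hole in the head. Lock it there by passing the blue-handled pin through the tab into the head, fully down to its shoulder so that it stands straight, and let go. Leave the objective, the oil bottle and the lens tissue undisturbed.

Things in the scene. Friction and masses are not known exactly. Their poses are not given: they have to be found in the camera images.
- foot: Round dark steel foot (diameter 124 mm, 10 mm thick) of the bench photometer, fixed on the desk; origin at the centre of its underside, z up. On it an aluminium head: plate 124 x 124 x 20 mm, flat top 30 mm above the desk, a wing with a barrel at each side. The head is clamped, swivelled about the foot's z by up to 0.30 rad either way; this angle differs every time and is NOT reported.
- seat (a point): Centre of the mouth of the head's round bore (diameter 42 mm, 20 mm deep), level with the head's top, 30 mm above the desk, on the swivel axis; axes as the foot's, not the swivelled head's.
- beam_mid (a point): Middle of the light path, 60 mm above the desk on the swivel axis; axes as the foot's. Unswivelled, the light path runs along y: lamp (black barrel, amber lens) at +y, detector (grey barrel) at -y, each 30 mm in diameter, starting 75 mm from here, top 75 mm above the desk. Lamp, detector and lock hole swivel together with the head.
- lock_nominal (a point): Where the lock hole's mouth would be if the head were not swivelled: 38 mm from the swivel axis, on the foot's -x side, 30 mm above the desk. The real hole (10.5 mm wide, 1.5 mm chamfer, 20 mm deep) lies on this 38 mm circle up to 0.30 rad either way. It can be seen until the tab covers it; a pin tip stops on the flat head beside it and drops when over it.
- carrier: Loose cell carrier, 0.18 kg, 63 mm high; origin at the centre of its underside, z up. Steel boss, diameter 40.4 mm, lower edge tapered, 8 mm high: turns freely in the bore. Black disc, diameter 56 mm, z = 8 to 16 mm, with a flat tab 26 mm wide out to x = -53 mm. Seated, disc and tab lie on the head, origin 22 mm above the desk. Its yaw must equal the head's: then the tab hole is over the lock hole.
- cell_mid (a point): Middle of the cell fixed in the carrier, 40 mm above the carrier's underside: a place to grip. Axes as the carrier's. The cell is 20 x 20 mm; frosted white faces look along +x and -x, clear faces along +y and -y; a 26 mm square collar round it ends 18 mm below this point, its white cap (20.5 mm square) 23 mm above.
- tab_hole (a point): Centre of the upper mouth of the 9 mm round hole through the carrier's tab (8 mm thick), 38 mm from the carrier's axis on its -x side, 16 mm above its underside. A pin in this hole can be used to push the tab round.
- pin_mid (a point): Middle of the pin's blue round handle (diameter 14 mm, 50 mm long); z up along the pin, 50 g. It starts upright in the parking block. Its shoulder is 25 mm below this point; under it a steel shank, diameter 8 mm, 24 mm long, tip tapered. Locked, this point is 63 mm above the desk; with the tip on the flat head beside the lock hole, 79 mm.
- pin_tip (a point): Lower end of the pin's shank, 49 mm below the middle of the handle.
- park: Grey parking block 60 x 60 x 30 mm, fixed; origin at the centre of its underside. The pin stands in its 9.5 mm hole, shoulder on the block's top.
- objective: Bystander: white microscope objective, 28 x 27 x 54 mm, standing; origin at the centre of its underside.
- oil: Bystander: small black dropper bottle, 30 x 30 x 77 mm, standing; origin at the centre of its underside.
- tissue: Bystander: flat white and blue pack of lens tissue, 56 x 81 x 9 mm; origin at the centre of its underside.

How it is judged:
By the outcome, as a careful person would: the job done as asked, in the order asked, and still so for the second after the job is handed in, with the robot touching nothing.
It also fails if it takes over 72 s, if anything falls off the work surface, if the arm or the gripper's body presses on something with over 40 N, if the wrist force passes 120 N, or if a joint passes its speed limit or range.

### The arm

A 6-joint arm with a two-finger parallel gripper is mounted at the origin on a cart in front of the work surface, level with it; the furniture and walls round the work are solid. World frame = base frame: x ahead of the robot, y to its left, z up, the work surface at z = 0. Lengths are in m, angles in rad, forces in N, time in s.
With the tool pointing down it reaches from about 0.25 to 0.725 m from the base axis. Payload 4 kg.
Tool frame: the origin (TCP) lies at the centre of the arm's flange, where the gripper is bolted on; the fingertips stand 173 mm ahead of it and the grasp point (between the pads) lies 155 mm ahead of it; x points along the fingers, z is the direction in which the jaws open and shut, and the axes are right-handed (so a half turn about x gives the same grasp; the last joint's range is limited). The gripper opens to 85 mm and grips with 20 to 120 N. Pads are 22 mm wide; open, the fingers measure 114 mm over their backs; the gripper's body (76 mm by 85 mm) begins 54 mm behind the grasp point. The pads swing forward as they close: fully open they stand 13 mm farther back than shut.
Start: joints at [1.175, 0.241, 0.005, 1.335, 0, 1.571], TCP at [0.193, 0.461, 0.405] pointing down, gripper open.
Joint ranges: [-2.72, 2.72], [-1.05, 1.87], [-1.09, 1.28], [-1.99, 2.15], [-1.42, 1.44], [-3.14, 3.14]. Speed limits (rad/s): [2.79, 2.79, 3.14, 3.14, 3.14, 3.14].

### API

Orientations are given as a unit quaternion [x, y, z, w].
In Python, from workcell import bot gives the robot as it stands.
- The arm moves only by the tool arm_command, never from a script. Its argument "moves" is one flat list of numbers, 7 for each row, row after row: the shift along the tool's x, y, z in m, then the turn, a rotation vector about the tool's x, y, z in rad, then the closure, from -1 (fully open) to 1 (shut). A call has 1 to 20 rows; each row shifts and turns the pose as measured when the row begins, along the tool's axes as they then stand; what a row does not reach is not made up. A row lasts 1/12 s, in which the tool goes at most 41.7 mm and 7.16 degrees, less where a joint would pass 70% of its speed; a pose out of reach is approached as far as the arm can. A call with a gripper value outside its range is refused whole. The fingers move at their own pace and stop on an object; the grip force is fixed at half the most. Time passes only in rows, so rows that do not move let the fingers close. It gives the time, the measured TCP pose, the force and the opening at its end, in the units of the state.
- bot.get_obs(): the state, without advancing time (a new reading comes with each control period).
- bot.camera(name): name is "scene" or "top"; returns the picture (480x640x3 uint8, red, green, blue); there is no depth.
- bot.get_calibration(name): a dict with "mtx" (3x3 intrinsics, pixels), "world_from_camera" (4x4, takes a point from camera to world coordinates). Camera axes: x right, y up, looking along -z (the intrinsics and any distortion apply to the point x, -y, -z); pixel columns grow to the right and rows downward; lengths in m; the calibration is good to about 2 mm. A picture is of the moment at which its call begins. get_calibration takes no time and is no camera call.
- bot.job_done(): hands the job in, once; it reports no verdict.
The state is a dict: "clock": time; "joint_pos": joint angles; "joint_vel": joint speeds; "tau": joint torques, N m; "eef_pos": TCP position; "tool_rot": TCP orientation; "ft_force": force on the tool from outside, world axes, zero at the start; "ft_torque": the same for the moment, N m; "grip_width": finger opening in m.
Only numpy, scipy, OpenCV 4.12 (cv2) and the standard library are available. Lean on these libraries where they do the work, as an engineer would, in place of code of your own. Each camera call takes 0.05 s, during which the arm holds its last target.

## Working session

There is one attempt and no reset: what is moved stays moved. The work goes in short steps, Python scripts to look and compute and a tool call to move; the robot and the scene stay as the last step left them, time stands still between calls to the robot, and variables do not carry over. Pictures are saved under pics/ and viewed, and the job is handed in when it is done.

Besides the shell and the picture viewer there is one more tool, called after ">>>" by a JSON object that holds its "fn" and its "kwargs", one argument or row to a line. arm_command: Moves the arm, as the interface text tells. Its arguments: {"type":"object","properties":{"moves":{"type":"array"}},"required":["moves"]}

```bash
ls; mkdir -p pics; python3 - <<'E'
from workcell import bot
import cv2
o=bot.get_obs();print(o)
for n in ("scene","top"):
    im=bot.camera(n);cv2.imwrite(f"pics/{n}0.png",im[:,:,::-1]);print(n,bot.get_calibration(n))
E
```

```text
pics
{'clock': 0.0, 'joint_pos': array([1.17501128e+00, 2.41423602e-01, 3.72388491e-03, 1.33518500e+00,
       2.55690837e-06, 1.57078706e+00]), 'joint_vel': array([ 0.0014319 ,  0.00081277, -0.00092634,  0.00248144, -0.00051648,
        0.00157305]), 'tau': array([-1.62835811e-03, -3.72319973e+01,  2.52406991e+01,  1.69805204e-02,
       -6.02596424e-05,  9.53655331e-06]), 'eef_pos': array([0.19266404, 0.46110315, 0.40380713]), 'tool_rot': array([-0.39235086,  0.58915618,  0.39153384,  0.58792606]), 'ft_force': array([-0.19203338,  0.58169641, -0.61071149]), 'ft_torque': array([-0.03748199,  0.00121184,  0.00319265]), 'grip_width': 0.08545009087590497}
scene {'mtx': array([[569.42465512,   0.        , 322.16803152],
       [  0.        , 569.42465512, 238.16558446],
       [  0.        ,   0.        ,   1.        ]]), 'world_from_camera': array([[ 0.7408821 ,  0.53243615, -0.40939646,  0.05983752],
       [-0.67160754,  0.58178529, -0.45876921, -0.65064244],
       [-0.00608447,  0.61484764,  0.78862244,  0.99593943],
       [ 0.        ,  0.        ,  0.        ,  1.        ]])}
top {'mtx': array([[507.38990882,   0.        , 326.23005809],
       [  0.        , 507.38990882, 230.24843912],
       [  0.        ,   0.        ,   1.        ]]), 'world_from_camera': array([[-2.08068029e-02,  9.89156755e-01, -1.45382224e-01,
         4.14554195e-01],
       [-9.99783109e-01, -2.04546221e-02,  3.91700192e-03,
        -1.22819402e-01],
       [ 9.00790463e-04,  1.45432192e-01,  9.89367811e-01,
         1.09255743e+00],
       [ 0.00000000e+00,  0.00000000e+00,  0.00000000e+00,
         1.00000000e+00]])}
```

View pics/scene0.png

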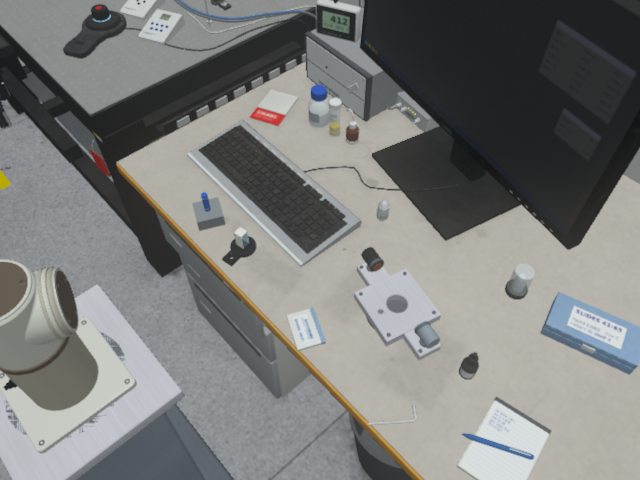

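View pics/top0.png

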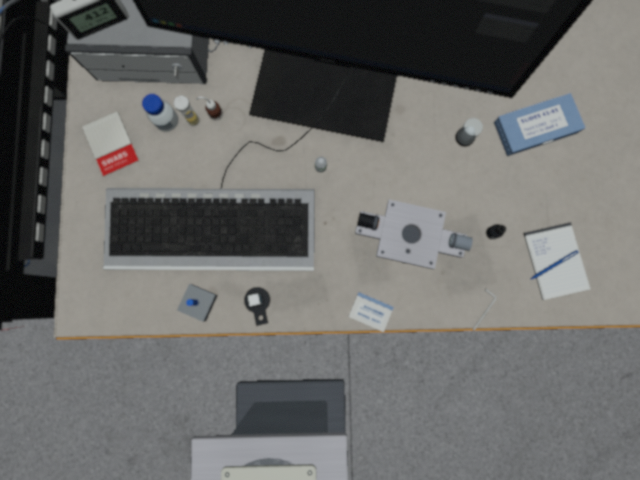

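```bash
cat > h.py <<'E'
import numpy as np,cv2
from workcell import bot
C={n:bot.get_calibration(n) for n in("scene","top")}
def ray(n,u,v):
    c=C[n];d=np.linalg.inv(c["mtx"])@[u,v,1.];d=np.array([d[0],-d[1],-d[2]])
    T=c["world_from_camera"];return T[:3,3],T[:3,:3]@d
def onz(n,u,v,z):
    o,d=ray(n,u,v);return o+d*(z-o[2])/d[2]
def proj(n,p):
    c=C[n];T=c["world_from_camera"];q=T[:3,:3].T@(np.asarray(p)-T[:3,3]);q=c["mtx"]@[q[0],-q[1],-q[2]];return q[:2]/q[2]
def tri(uv1,uv2):
    o1,d1=ray("scene",*uv1);o2,d2=ray("top",*uv2)
    A=np.stack([d1,-d2],1);s=np.linalg.lstsq(A,o2-o1,rcond=None)[0]
    a=o1+s[0]*d1;b=o2+s[1]*d2;return (a+b)/2,np.linalg.norm(a-b)
def crop(im,x,y,w,h,s,f):
    cv2.imwrite(f,cv2.resize(im[y:y+h,x:x+w],None,fx=s,fy=s,interpolation=cv2.INTER_CUBIC))
E
python3 - <<'E'
from h import *
t=cv2.imread("pics/top0.png");s=cv2.imread("pics/scene0.png")
crop(t,345,185,140,100,5,"pics/c1.png");crop(t,170,270,120,70,6,"pics/c2.png")
crop(s,180,180,100,90,6,"pics/c3.png");crop(s,340,240,110,120,5,"pics/c4.png")
print(proj("top",[.193,.461,.4]),proj("scene",[.193,.461,.4]))
E
```

```text
[-125.80414508  488.98471662] [-32.48774338  44.8340253 ]
```

View pics/c1.png

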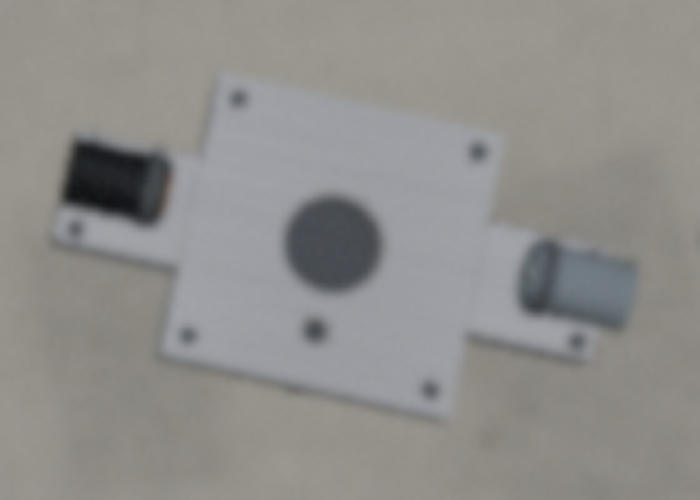

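View pics/c2.png

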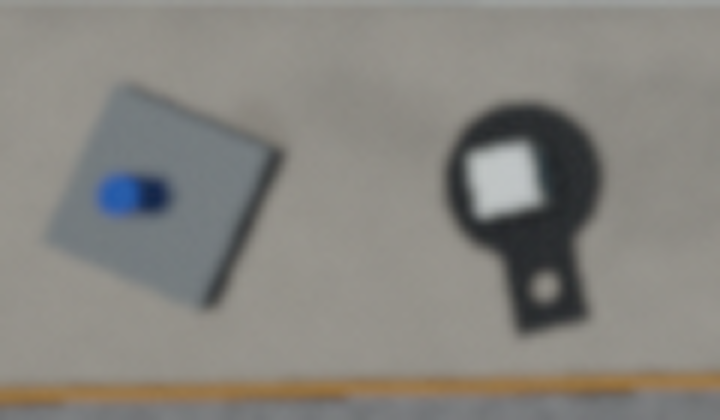

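View pics/c3.png

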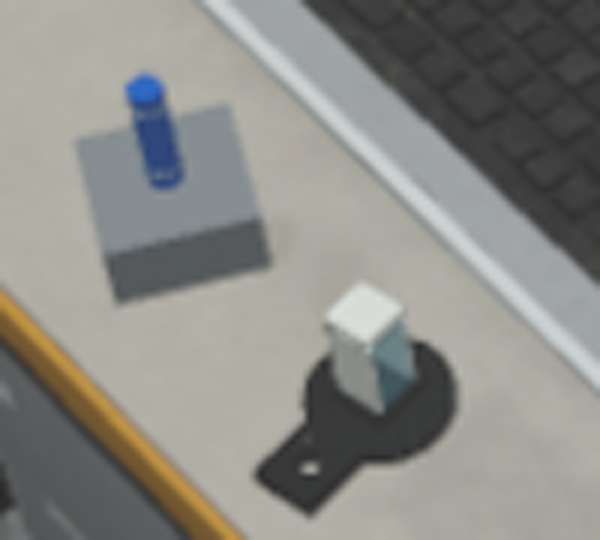

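View pics/c4.png

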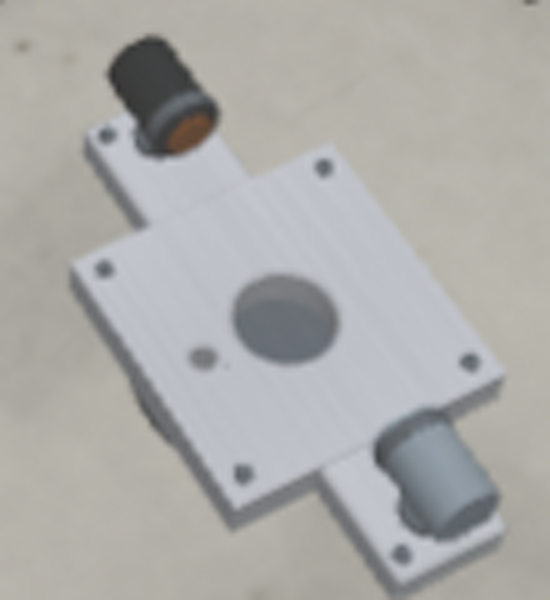

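```bash
cat > m1.py <<'E'
from h import *
t=cv2.imread("pics/top0.png");s=cv2.imread("pics/scene0.png")
K=8
def blobs(im,x,y,w,h,fn,amin,amax):
    c=cv2.resize(im[y:y+h,x:x+w],None,fx=K,fy=K,interpolation=cv2.INTER_CUBIC)
    m=fn(c).astype(np.uint8)*255
    cs,hi=cv2.findContours(m,cv2.RETR_CCOMP,cv2.CHAIN_APPROX_NONE)
    r=[]
    for k in cs:
        a=cv2.contourArea(k)/K/K
        if amin<a<amax:
            M=cv2.moments(k);u=np.array([M['m10'],M['m01']])/M['m00']
            r.append((np.array([x,y])+(u+.5)/K-.5,a,(k[:,0].astype(float)+.5)/K-.5+[x,y]))
    return r
g=lambda c:cv2.cvtColor(c,cv2.COLOR_BGR2GRAY).astype(float)
if __name__=="__main__":
    for n,im,b in(("top",t,(383,205,60,60)),("scene",s,(355,275,80,70))):
        print(n)
        for u,a,k in blobs(im,*b,lambda c:g(c)<135,6,500):
            w=onz(n,*u,.03);P=np.array([onz(n,*p,.03)[:2] for p in k])
            (cx,cy),ax,ang=cv2.fitEllipse((P*1e4).astype(np.float32))
            print(u.round(2),round(a,1),w.round(4),"ell",cx/1e4,cy/1e4,np.array(ax)/1e4)
    # carrier
    print("white cap / pin / hole")
    for u,a,k in blobs(t,240,285,35,35,lambda c:g(c)>180,20,200): print("cap",u,a,onz("top",*u,.063))
    print("dark carrier")
    for u,a,k in blobs(t,235,280,40,50,lambda c:g(c)<90,4,2000):
        P=np.array([onz("top",*p,.016)[:2] for p in k]);print(u,a,onz("top",*u,.016),P.min(0),P.max(0))
    hsvb=lambda c:((c[...,0].astype(int)-c[...,2])>70)
    for n,im,b in(("top",t,(178,290,30,25)),("scene",s,(195,185,25,35))):
        for u,a,k in blobs(im,*b,hsvb,3,500): print("pin",n,u,a,k.min(0),k.max(0))
E
python3 m1.py
```

```text
top
[430.56 262.58] 11.0 [ 0.4976 -0.3444  0.03  ] ell 0.49761435546875 -0.3443830810546875 [0.00765615 0.0081696 ]
[396.98 260.88] 65.7 [ 0.5027 -0.2741  0.03  ] ell 0.50410732421875 -0.2672467529296875 [0.00556857 0.09153211]
[440.29 253.06] 14.1 [ 0.5172 -0.3659  0.03  ] ell 0.517212548828125 -0.3659947021484375 [0.00753275 0.01115971]
[407.59 250.65] 24.4 [ 0.5238 -0.2973  0.03  ] ell 0.523762060546875 -0.297325537109375 [0.01158368 0.01193506]
[411.18 233.37] 330.2 [ 0.5603 -0.3065  0.03  ] ell 0.560374951171875 -0.3065229248046875 [0.04342663 0.04375353]
[440.11 214.94] 11.2 [ 0.5986 -0.3698  0.03  ] ell 0.598584814453125 -0.3698388916015625 [0.00781714 0.00841084]
scene
[388.12 334.39] 8.5 [ 0.4981 -0.345   0.03  ] ell 0.498063232421875 -0.3449726318359375 [0.00626678 0.00710906]
[423.48 333.12] 199.6 [ 0.5496 -0.3884  0.03  ] ell 0.559491357421875 -0.3941274169921875 [0.04536221 0.05753447]
[433.33 311.96] 6.2 [ 0.5987 -0.3704  0.03  ] ell 0.5986935546875 -0.370440380859375 [0.00549302 0.00703377]
[380.21 311.17] 10.7 [ 0.5235 -0.2993  0.03  ] ell 0.523460986328125 -0.2993425
[... 404 characters left out ...]
26 299.38798001] 62.796875 [0.42840841 0.02244168 0.063     ]
dark carrier
[257.55191049 303.62423178] 658.6953125 [0.42004332 0.02032875 0.016     ] [ 0.37625079 -0.00519479] [0.45471577 0.04893623]
[260.45536986 317.3682988 ] 18.2890625 [0.39146136 0.01429025 0.016     ] [0.38616748 0.00935885] [0.39650046 0.01929447]
[253.42648178 299.4181219 ] 147.1875 [0.4289763  0.02898826 0.016     ] [0.41474887 0.01452663] [0.44294905 0.04290108]
pin top [189.63494524 301.99973709] 35.90625 [186.0625 298.9375] [193.3125 305.0625]
pin scene [205.58980871 203.47509894] 29.609375 [202.8125 199.5625] [208.1875 207.4375]
pin scene [203.61850023 194.63168426] 22.9375 [200.5625 192.0625] [206.4375 197.0625]
```

```bash
cat > m2.py <<'E'
from m1 import *
print("pin scene",onz("scene",203.62,194.63,.08))
for th in (100,120,140):
  for u,a,k in blobs(t,178,290,30,25,lambda c:(c[...,0].astype(int)>th)&(c[...,0].astype(int)-c[...,2]>70),3,500): print("pin top",th,u,a,onz("top",*u,.08),"mid",onz("top",*u,.055))
print(tri((203.62,194.63),(189.9,301.9)))
# screws
for n,im,b in(("top",t,(380,198,68,70)),("scene",s,(355,265,85,75))):
    L=[(u,onz(n,*u,.03)) for u,a,k in blobs(im,*b,lambda c:g(c)<140,3,18)]
    for u,w in L: print(n,u.round(1),w.round(4))
# carrier cap in scene; disc circle in top
for u,a,k in blobs(s,225,220,35,30,lambda c:g(c)>190,5,300): print("cap scene",u,a,onz("scene",*u,.063),k.min(0),k.max(0))
for u,a,k in blobs(s,220,250,30,20,lambda c:g(c)>100,2,40): print("hole scene",u,a,onz("scene",*u,.012))
for u,a,k in blobs(t,240,285,35,35,lambda c:g(c)>150,20,200):
    P=np.array([onz("top",*p,.063)[:2] for p in k]);r=cv2.minAreaRect((P*1e4).astype(np.float32));print("cap rect",r)
for u,a,k in blobs(t,235,280,40,50,lambda c:g(c)<90,400,2000):
    P=np.array([onz("top",*p,.016)[:2] for p in k]);P=P[P[:,0]>.415]
    A=np.c_[2*P,np.ones(len(P))];x=np.linalg.lstsq(A,(P**2).sum(1),rcond=None)[0];print("disc",x[:2],np.sqrt(x[2]+x[:2]@x[:2]))
from scipy.spatial.transform import Rotation as R
print(R.from_quat(bot.get_obs()["tool_rot"]).as_matrix())
E
python3 m2.py
```

```text
pin scene [0.42586879 0.14494943 0.08      ]
pin top 100 [189.61136662 301.9978464 ] 35.671875 [0.42568952 0.14598774 0.08      ] mid [0.42596445 0.15262457 0.055     ]
pin top 120 [189.42705679 302.00437708] 33.7265625 [0.42568431 0.14635144 0.08      ] mid [0.42595911 0.15299726 0.055     ]
pin top 140 [189.12840597 302.03095453] 30.296875 [0.42564456 0.1469402  0.08      ] mid [0.42591838 0.15360055 0.055     ]
(array([0.42598019, 0.1454883 , 0.07947442]), np.float64(0.0002527467232579638))
top [430.6 262.5] [ 0.4977 -0.3444  0.03  ]
top [382.2 251.7] [ 0.5227 -0.2437  0.03  ]
top [445.7 226.4] [ 0.5738 -0.3804  0.03  ]
top [440.1 214.9] [ 0.5986 -0.3699  0.03  ]
top [385.8 208.5] [ 0.6149 -0.2548  0.03  ]
top [392.2 204.3] [ 0.6238 -0.2689  0.03  ]
scene [437.4 338.5] [ 0.5605 -0.4136  0.03  ]
scene [388.1 334.4] [ 0.4981 -0.345   0.03  ]
scene [433.5 312. ] [ 0.5989 -0.3706  0.03  ]
scene [380.2 311.2] [ 0.5234 -0.2994  0.03  ]
scene [360.4 293.4] [ 0.5236 -0.2441  0.03  ]
scene [404.3 273. ] [ 0.6246 -0.2696  0.03  ]
scene [360.9 266.7] [ 0.5701 -0.1982  0.03  ]
cap scene [240.14216478 231.41270002] 67.703125 [0.42919351 0.02165593 0.063     ] [234.0625 226.8125] [246.1875 236.1875]
cap scene [257.74905779 221.23502931] 9.328125 [0.47368124 0.01852362 0.063     ] [255.0625 219.5625] [259.4375 223.9375]
hole scene [231.23463386 257.61087641] 3.9296875 [0.39189495 0.0139015  0.012     ]
cap rect ((4285.22314453125, 224.6940460205078), (202.18148803710938, 203.43727111816406), 12.499431610107422)
disc [0.42816709 0.02202487] 0.026903955079837255
[[-7.51815130e-04 -9.22689857e-01  3.85542297e-01]
 [-1.76697655e-03  3.85543030e-01  9.22688165e-01]
 [-9.99998156e-01  1.24467231e-05 -1.92022843e-03]]
```

>>> {"fn": "arm_command", "kwargs": {
  "moves": [0, 0, 0, 0.12, 0, 0, -1, 0, 0, 0, 0.12, 0, 0, -1, 0, 0, 0, 0.12, 0, 0, -1, 0, 0, 0, 0.12, 0, 0, -1, 0, 0, 0, 0.12, 0, 0, -1, 0, 0, 0, 0.12, 0, 0, -1, 0, 0, 0, 0.12, 0, 0, -1, 0, 0, 0, 0.118, 0, 0, -1, 0, -0.04, 0.0113, 0, 0, 0, -1, 0, -0.04, 0.0113, 0, 0, 0, -1, 0, -0.04, 0.0113, 0, 0, 0, -1, 0, -0.04, 0.0113, 0, 0, 0, -1, 0, -0.04, 0.0113, 0, 0, 0, -1, 0, -0.04, 0.0113, 0, 0, 0, -1, 0, -0.04, 0.0113, 0, 0, 0, -1, 0, -0.04, 0.0113, 0, 0, 0, -1]
}}

```text
clock: 1.43
eef_pos: [0.3358, 0.1618, 0.397]
tool_rot: [-0.072, 0.708, 0.063, 0.7]
ft_force: [0.9, 1.4, 0.9]
grip_width: 0.0855
```

```bash
cat > go.py <<'E'
# usage: go.py x y z theta : remaining in tool axes
import sys
from h import *
from scipy.spatial.transform import Rotation as R
def rem(p,th,quiet=False):
    o=bot.get_obs();M=R.from_quat(o["tool_rot"]).as_matrix()
    c=np.array([[0,-np.sin(th),np.cos(th)],[0,np.cos(th),np.sin(th)],[-1,0,0]])
    d=M.T@(np.array(p)-o["eef_pos"]);r=R.from_matrix(M.T@c).as_rotvec()
    print("t",round(o["clock"],2),"pos",o["eef_pos"].round(4),"th",round(np.arctan2(M[1,2],M[0,2]),4),"q",o["joint_pos"].round(2),"F",o["ft_force"].round(1),"w",round(o["grip_width"],4))
    print("shift",d.round(4),"rot",r.round(4), "shift in target axes",(c.T@(np.array(p)-o["eef_pos"])).round(4))
if __name__=="__main__": a=[float(x) for x in sys.argv[1:]];rem(a[:3],a[3])
E
python3 go.py .4285 .0222 .200 .217
```

```text
t 1.43 pos [0.3358 0.1618 0.397 ] th 0.1909 q [ 0.45 -0.   -0.3   1.29 -0.01  1.83] F [0.9 1.4 0.9] w 0.0855
shift [ 0.1982 -0.1522  0.0668] rot [-0.026  -0.0117  0.0124] shift in target axes [ 0.197  -0.1563  0.0605]
```

>>> {"fn": "arm_command", "kwargs": {
  "moves": [0, -0.039, 0.0165, -0.013, -0.006, 0.006, -1, 0, -0.039, 0.0165, -0.013, -0.006, 0.006, -1, 0, -0.039, 0.0165, 0, 0, 0, -1, 0, -0.039, 0.0165, 0, 0, 0, -1, 0.03, 0, 0, 0, 0, 0, -1, 0.03, 0, 0, 0, 0, 0, -1, 0, 0, 0, 0, 0, 0, -1]
}}

```text
clock: 2.02
eef_pos: [0.4329, 0.0138, 0.3366]
tool_rot: [-0.072, 0.701, 0.07, 0.706]
ft_force: [-0.8, 0.3, -0.7]
grip_width: 0.0855
```

```bash
python3 go.py .4285 .0222 .200 .217
```

```text
t 2.02 pos [0.4329 0.0138 0.3366] th 0.2021 q [ 0.03  0.15 -0.29  1.12 -0.    1.4 ] F [-0.8  0.3 -0.7] w 0.0855
shift [ 0.1365  0.0095 -0.0036] rot [-0.0149  0.0072  0.0032] shift in target axes [ 0.1366  0.0092 -0.0025]
```

>>> {"fn": "arm_command", "kwargs": {
  "moves": [0.03, 0.0092, -0.003, -0.015, 0.007, 0.003, -1, 0.03, 0, 0, 0, 0, 0, -1, 0.03, 0, 0, 0, 0, 0, -1, 0, 0, 0, 0, 0, 0, -1, 0, 0, 0, 0, 0, 0, -1]
}}

```text
clock: 2.43
eef_pos: [0.429, 0.0229, 0.2474]
tool_rot: [-0.077, 0.703, 0.077, 0.703]
ft_force: [0.6, 0.0, 0.7]
grip_width: 0.0857
```

```bash
python3 go.py .4285 .0222 .200 .217
```

```text
t 2.43 pos [0.429  0.0229 0.2474] th 0.2181 q [ 0.05  0.25 -0.43  0.89  0.    1.41] F [0.6 0.  0.7] w 0.0857
shift [ 0.0474 -0.0006 -0.0007] rot [ 0.0011  0.0007 -0.0003] shift in target axes [ 0.0474 -0.0006 -0.0007]
```

>>> {"fn": "arm_command", "kwargs": {
  "moves": [0.02, -0.0006, -0.0007, 0, 0, 0, -1, 0.02, 0, 0, 0, 0, 0, -1, 0.007, 0, 0, 0, 0, 0, -1, 0, 0, 0, 0, 0, 0, -1, 0, 0, 0, 0, 0, 0, 0.2, 0, 0, 0, 0, 0, 0, 1, 0, 0, 0, 0, 0, 0, 1, 0, 0, 0, 0, 0, 0, 1, 0, 0, 0, 0, 0, 0, 1, 0, 0, 0, 0, 0, 0, 1, 0, 0, 0, 0, 0, 0, 1, 0, 0, 0, 0, 0, 0, 1]
}}

```text
clock: 3.43
eef_pos: [0.4353, 0.0243, 0.2142]
tool_rot: [-0.078, 0.695, 0.078, 0.71]
ft_force: [-0.4, 0.5, -1.8]
grip_width: 0.0193
```

```bash
python3 go.py .4285 .0222 .200 .217
```

```text
t 3.43 pos [0.4353 0.0243 0.2142] th 0.2218 q [ 0.06  0.3  -0.47  0.78  0.    1.4 ] F [-0.4  0.5 -1.8] w 0.0193
shift [ 0.014  -0.0005 -0.0073] rot [0.0048 0.0204 0.0029] shift in target axes [ 0.0142 -0.0006 -0.007 ]
```

```bash
cat > snap.py <<'E'
import sys
from h import *
tag=sys.argv[1];u=[int(a) for a in sys.argv[2:6]];v=[int(a) for a in sys.argv[6:10]]
o=[]
for n,b in(("top",u),("scene",v)):
    im=bot.camera(n)[:,:,::-1].copy();cv2.imwrite(f"pics/{tag}_{n}.png",im)
    x,y,w,h=b;o.append(cv2.resize(im[y:y+h,x:x+w],(390,int(390*h/w)),interpolation=cv2.INTER_CUBIC))
H=max(a.shape[0] for a in o);o=[cv2.copyMakeBorder(a,0,H-a.shape[0],0,5,0) for a in o]
cv2.imwrite(f"pics/{tag}.png",np.hstack(o))
E
python3 snap.py g1 180 230 140 140 170 140 140 140
```

```text
(no output)
```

View pics/g1.png

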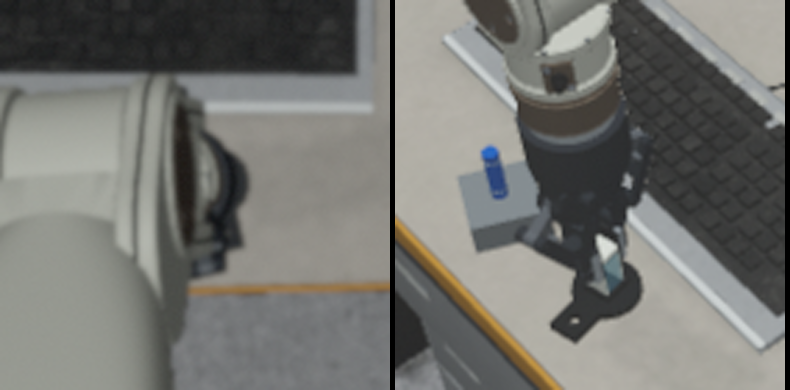

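>>> {"fn": "arm_command", "kwargs": {
  "moves": [0, 0, 0, 0, 0, 0, -1, 0, 0, 0, 0, 0, 0, -1, 0, 0, 0, 0, 0, 0, -1, 0, 0, 0, 0, 0, 0, -1, 0, 0, 0, 0, 0, 0, -1, 0, 0, 0, 0, 0, 0, -1, 0, 0, 0, 0, 0, 0, -1, 0, 0, 0, 0, 0, 0, -1]
}}

```text
clock: 4.2
eef_pos: [0.4361, 0.0243, 0.2146]
tool_rot: [-0.078, 0.695, 0.078, 0.711]
ft_force: [0.6, 0.0, 0.1]
grip_width: 0.0855
```

```bash
python3 go.py .4285 .0222 .200 .217;python3 snap.py g2 180 230 140 140 170 140 140 140
```

```text
t 4.2 pos [0.4361 0.0243 0.2146] th 0.2218 q [ 0.06  0.3  -0.47  0.78  0.    1.4 ] F [0.6 0.  0.1] w 0.0855
shift [ 0.0145 -0.0003 -0.0082] rot [0.0047 0.0222 0.0031] shift in target axes [ 0.0146 -0.0004 -0.0078]
```

View pics/g2.png

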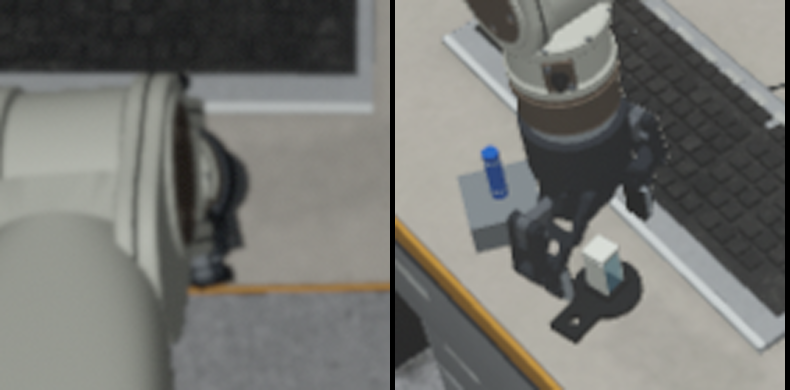

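```bash
cat > m3.py <<'E'
import sys
from m1 import *
s=cv2.imread(sys.argv[1])
for u,a,k in blobs(s,228,215,35,30,lambda c:g(c)>190,20,300):
    P=np.array([onz("scene",*p,.063)[:2] for p in k]);r=cv2.minAreaRect((P*1e4).astype(np.float32))
    print("cap scene",u,a,onz("scene",*u,.063),r)
for u,a,k in blobs(s,222,246,30,22,lambda c:g(c)>100,2,40): print("hole scene",u,a,onz("scene",*u,.012))
E
python3 m3.py pics/scene0.png; python3 m3.py pics/g2_scene.png
```

```text
cap scene [240.14216478 231.41270002] 67.703125 [0.42919351 0.02165593 0.063     ] ((4293.50634765625, 218.311279296875), (204.138916015625, 202.56686401367188), 10.283596992492676)
cap scene [256.77621824 220.07163917] 34.3359375 [0.47414736 0.02246299 0.063     ] ((4745.005859375, 220.79046630859375), (447.76190185546875, 61.55061721801758), 88.01325988769531)
hole scene [231.23463386 257.61087641] 3.9296875 [0.39189495 0.0139015  0.012     ]
hole scene [241.61350036 246.58022955] 7.2890625 [0.42622242 0.02254272 0.012     ]
cap scene [243.13808856 228.6421536 ] 67.5859375 [0.43838532 0.02337167 0.063     ] ((4385.14697265625, 233.48989868164062), (204.63430786132812, 204.8192138671875), 12.26981258392334)
cap scene [257.10495023 220.51979564] 30.7421875 [0.47389523 0.02101023 0.063     ] ((4744.34228515625, 221.05091857910156), (447.7607727050781, 59.69448471069336), 88.61370086669922)
hole scene [234.49713665 254.90027646] 3.296875 [0.40136533 0.01496962 0.012     ]
```

```bash
python3 go.py .4377 .0239 .204 .225
```

```text
t 4.3 pos [0.436  0.0243 0.2146] th 0.2218 q [ 0.06  0.3  -0.47  0.78  0.    1.4 ] F [ 0.1  0.2 -0.2] w 0.0854
shift [ 0.0106 -0.0007  0.0013] rot [-0.0032  0.0221  0.0032] shift in target axes [ 0.0106 -0.0008  0.0015]
```

>>> {"fn": "arm_command", "kwargs": {
  "moves": [0.005, -0.0007, 0.0013, -0.003, 0.022, 0.003, -1, 0.0055, 0, 0, 0, 0, 0, -1, 0, 0, 0, 0, 0, 0, -1, 0, 0, 0, 0, 0, 0, -1]
}}

```text
clock: 4.63
eef_pos: [0.4378, 0.0239, 0.203]
tool_rot: [-0.079, 0.703, 0.079, 0.702]
ft_force: [-0.4, 0.2, 0.3]
grip_width: 0.0854
```

```bash
python3 go.py .4377 .0239 .204 .225
```

```text
t 4.63 pos [0.4378 0.0239 0.203 ] th 0.2251 q [ 0.05  0.33 -0.47  0.78 -0.    1.4 ] F [-0.4  0.2  0.3] w 0.0854
shift [-0.001   0.0001 -0.0001] rot [ 0.0001 -0.0022 -0.0001] shift in target axes [-0.001   0.0001 -0.0001]
```

>>> {"fn": "arm_command", "kwargs": {
  "moves": [0, 0, 0, 0, 0, 0, 0.35, 0, 0, 0, 0, 0, 0, 0.35, 0, 0, 0, 0, 0, 0, 0.35, 0, 0, 0, 0, 0, 0, 0.35, 0, 0, 0, 0, 0, 0, 0.35, 0, 0, 0, 0, 0, 0, 0.35, 0, 0, 0, 0, 0, 0, 0.35, 0, 0, 0, 0, 0, 0, 0.35]
}}

```text
clock: 5.3
eef_pos: [0.4377, 0.0239, 0.2028]
tool_rot: [-0.079, 0.704, 0.079, 0.702]
ft_force: [-1.0, -0.3, 0.3]
grip_width: 0.0278
```

```bash
python3 go.py .4377 .0239 .204 .225;python3 snap.py g3 180 230 140 140 170 140 140 140
```

```text
t 5.3 pos [0.4377 0.0239 0.2028] th 0.2251 q [ 0.05  0.33 -0.47  0.78 -0.    1.4 ] F [-1.  -0.3  0.3] w 0.0278
shift [-0.0012  0.      0.    ] rot [ 0.0001 -0.0027 -0.0002] shift in target axes [-0.0012  0.      0.    ]
```

View pics/g3.png

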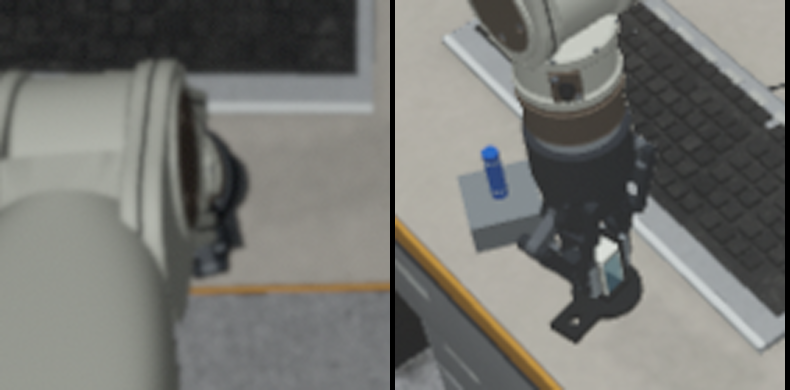

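>>> {"fn": "arm_command", "kwargs": {
  "moves": [0.0, 0, 0, 0, 0, 0, 0.45, 0.0, 0, 0, 0, 0, 0, 0.5, 0, 0, 0, 0, 0, 0, 0.55]
}}

```text
clock: 5.65
eef_pos: [0.438, 0.0239, 0.203]
tool_rot: [-0.079, 0.703, 0.079, 0.702]
ft_force: [0.5, 0.9, -1.0]
grip_width: 0.0196
```

```bash
python3 go.py .4377 .0239 .204 .225
```

```text
t 5.65 pos [0.438  0.0239 0.203 ] th 0.2251 q [ 0.05  0.33 -0.47  0.78 -0.    1.4 ] F [ 0.5  0.9 -1. ] w 0.0196
shift [-0.001   0.0001 -0.0003] rot [ 0.0001 -0.0018 -0.0002] shift in target axes [-0.001   0.0001 -0.0003]
```

Clean contact. Tighten further, then a small lift.

>>> {"fn": "arm_command", "kwargs": {
  "moves": [0, 0, 0, 0, 0, 0, 0.65, 0, 0, 0, 0, 0, 0, 0.8, 0, 0, 0, 0, 0, 0, 1]
}}

```text
clock: 5.9
eef_pos: [0.4381, 0.0239, 0.203]
tool_rot: [-0.079, 0.703, 0.079, 0.702]
ft_force: [0.3, -0.2, 0.1]
grip_width: 0.0195
```

```bash
python3 go.py .4377 .0239 .204 .225
```

```text
t 5.9 pos [0.4381 0.0239 0.203 ] th 0.2252 q [ 0.05  0.33 -0.47  0.78 -0.    1.4 ] F [ 0.3 -0.2  0.1] w 0.0195
shift [-0.001   0.     -0.0004] rot [ 0.0002 -0.0016 -0.0002] shift in target axes [-0.001   0.     -0.0004]
```

>>> {"fn": "arm_command", "kwargs": {
  "moves": [-0.02, 0, 0, 0, 0, 0, 1, -0.03, 0, 0, 0, 0, 0, 1, -0.03, 0, 0, 0, 0, 0, 1, -0.03, 0, 0, 0, 0, 0, 1, -0.005, 0, 0, 0, 0, 0, 1, 0, 0, 0, 0, 0, 0, 1]
}}

```text
clock: 6.4
eef_pos: [0.4352, 0.0237, 0.3182]
tool_rot: [-0.079, 0.708, 0.08, 0.697]
ft_force: [0.7, -0.4, -2.9]
grip_width: 0.0196
```

```bash
python3 go.py .5607 -.3068 .315 -.246;python3 snap.py g4 180 230 140 140 170 110 140 140
```

```text
t 6.4 pos [0.4352 0.0237 0.3182] th 0.2251 q [ 0.05  0.18 -0.3   1.1  -0.    1.4 ] F [ 0.7 -0.4 -2.9] w 0.0196
shift [ 0.0016 -0.3502  0.0486] rot [ 0.4711 -0.0163  0.0015] shift in target axes [ 0.0032 -0.29    0.2022]
```

View pics/g4.png

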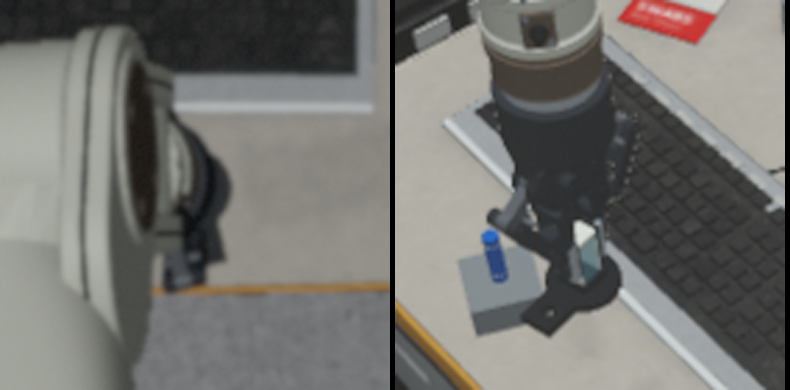

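>>> {"fn": "arm_command", "kwargs": {
  "moves": [0, 0, 0, 0.08, -0.005, 0, 1, 0, 0, 0, 0.1, -0.005, 0, 1, 0, 0, 0, 0.1, -0.005, 0, 1, 0, 0, 0, 0.1, 0, 0, 1, 0, 0, 0, 0.09, 0, 0, 1, 0, -0.02, 0.014, 0, 0, 0, 1, 0, -0.029, 0.0202, 0, 0, 0, 1, 0, -0.029, 0.0202, 0, 0, 0, 1, 0, -0.029, 0.0202, 0, 0, 0, 1, 0, -0.029, 0.0202, 0, 0, 0, 1, 0, -0.029, 0.0202, 0, 0, 0, 1, 0, -0.029, 0.0202, 0, 0, 0, 1, 0, -0.029, 0.0202, 0, 0, 0, 1, 0, -0.02, 0.016, 0, 0, 0, 1, 0, -0.01, 0.01, 0, 0, 0, 1, 0, 0, 0, 0, 0, 0, 1]
}}

```text
clock: 7.83
eef_pos: [0.5348, -0.2791, 0.271]
tool_rot: [0.094, 0.725, -0.091, 0.677]
ft_force: [0.8, -0.3, -1.5]
grip_width: 0.0191
```

```bash
python3 go.py .5607 -.3068 .315 -.246
```

```text
t 7.83 pos [ 0.5348 -0.2791  0.271 ] th -0.263 q [-0.48  0.56  0.12  1.2  -0.02  1.36] F [ 0.8 -0.3 -1.5] w 0.0191
shift [-0.046  -0.0202  0.0291] rot [-0.0169 -0.0677  0.0038] shift in target axes [-0.044  -0.0206  0.0318]
```

>>> {"fn": "arm_command", "kwargs": {
  "moves": [-0.03, 0, 0, -0.01, -0.04, 0.004, 1, -0.015, 0, 0, -0.006, -0.027, 0, 1, 0, 0, 0, 0, 0, 0, 1, 0, 0, 0, 0, 0, 0, 1]
}}

```text
clock: 8.17
eef_pos: [0.5345, -0.2784, 0.306]
tool_rot: [0.09, 0.708, -0.085, 0.696]
ft_force: [0.6, 0.0, -2.8]
grip_width: 0.0196
```

```bash
python3 go.py .5607 -.3068 .280 -.246; python3 snap.py g5 340 170 160 120 320 170 150 150
```

```text
t 8.17 pos [ 0.5345 -0.2784  0.306 ] th -0.2478 q [-0.48  0.51  0.14  1.22  0.    1.34] F [ 0.6  0.  -2.8] w 0.0196
shift [ 0.0253 -0.0212  0.0328] rot [-0.0018 -0.0177 -0.0057] shift in target axes [ 0.026  -0.0211  0.0323]
```

View pics/g5.png

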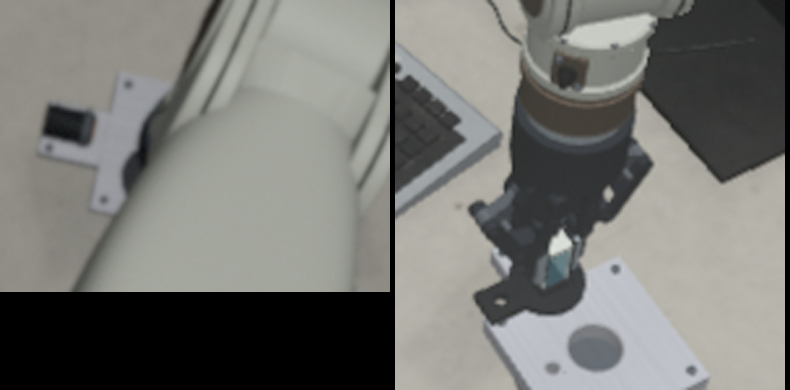

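>>> {"fn": "arm_command", "kwargs": {
  "moves": [0, -0.011, 0.016, -0.002, -0.012, -0.004, 1, 0, -0.01, 0.016, 0, -0.004, -0.002, 1, 0, 0, 0, 0, 0, 0, 1, 0, 0, 0, 0, 0, 0, 1]
}}

```text
clock: 8.6
eef_pos: [0.5598, -0.3036, 0.3015]
tool_rot: [0.086, 0.706, -0.084, 0.698]
ft_force: [0.1, -0.1, -2.9]
grip_width: 0.0194
```

```bash
python3 go.py .5607 -.3068 .255 -.246
```

```text
t 8.6 pos [ 0.5598 -0.3036  0.3015] th -0.2415 q [-0.5   0.57  0.23  1.24 -0.    1.32] F [ 0.1 -0.1 -2.9] w 0.0194
shift [ 0.0465 -0.003   0.0022] rot [ 0.0044 -0.0107 -0.0018] shift in target axes [ 0.0465 -0.0029  0.0017]
```

>>> {"fn": "arm_command", "kwargs": {
  "moves": [0.015, -0.003, 0.002, 0.0044, -0.011, -0.002, 1, 0.015, 0, 0, 0, 0, 0, 1, 0, 0, 0, 0, 0, 0, 1, 0, 0, 0, 0, 0, 0, 1]
}}

```text
clock: 8.93
eef_pos: [0.5597, -0.3042, 0.2689]
tool_rot: [0.087, 0.703, -0.085, 0.7]
ft_force: [-0.0, -0.3, -1.7]
grip_width: 0.0196
```

```bash
python3 go.py .5607 -.3068 .255 -.246;python3 snap.py g6 340 170 160 120 340 200 130 130
```

```text
t 8.93 pos [ 0.5597 -0.3042  0.2689] th -0.244 q [-0.5   0.59  0.18  1.16  0.    1.32] F [-0.  -0.3 -1.7] w 0.0196
shift [ 0.0139 -0.0023  0.0017] rot [ 0.002  -0.0043 -0.0012] shift in target axes [ 0.0139 -0.0023  0.0016]
```

View pics/g6.png

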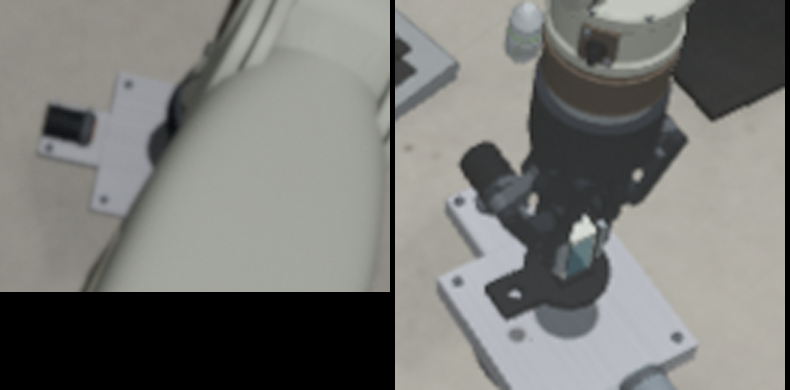

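```bash
python3 - <<'E'
from m1 import *
s=cv2.imread("pics/g6_scene.png")
for th in (100,120,140):
  for u,a,k in blobs(s,374,292,13,13,lambda c:g(c)>th,1,40): print(u,a,onz("scene",*u,.078))
for n in (170,190):
  for u,a,k in blobs(s,390,262,25,30,lambda c:g(c)>n,5,300): print("cap",u,a,onz("scene",*u,.129))
E
```

```text
[374.03497024 303.80282738] 1.3125 [ 0.50331244 -0.29786166  0.078     ]
[384.39270088 303.7048031 ] 6.546875 [ 0.5177913  -0.31079538  0.078     ]
[379.55058505 297.58461758] 9.125 [ 0.52074415 -0.29527417  0.078     ]
[374.22624735 291.98978238] 1.2265625 [ 0.52222378 -0.27972033  0.078     ]
[384.55562169 303.82896825] 4.921875 [ 0.51782131 -0.31118947  0.078     ]
[379.57914612 297.59086005] 6.3359375 [ 0.52077404 -0.29532019  0.078     ]
[384.64087302 303.96825397] 3.28125 [ 0.51772015 -0.31150829  0.078     ]
[379.61446268 297.6042471 ] 4.046875 [ 0.52080199 -0.29538589  0.078     ]
cap [412.79036306 282.76663012] 53.4375 [ 0.56235929 -0.33365391  0.129     ]
cap [402.1147522  276.25482615] 36.625 [ 0.5585397  -0.31084064  0.129     ]
cap [402.17443353 276.21290273] 29.421875 [ 0.55868846 -0.31085114  0.129     ]
```

>>> {"fn": "arm_command", "kwargs": {
  "moves": [0.008, -0.0023, 0.0016, 0.002, -0.0043, -0.001, 1, 0.005, 0, 0, 0, 0, 0, 1, 0, 0, 0, 0, 0, 0, 1, 0, 0, 0, 0, 0, 0, 1]
}}

```text
clock: 9.37
eef_pos: [0.5614, -0.307, 0.2576]
tool_rot: [0.086, 0.7, -0.087, 0.703]
ft_force: [-0.2, 0.2, -2.7]
grip_width: 0.0193
```

```bash
python3 go.py .5607 -.3068 .225 -.246
```

```text
t 9.37 pos [ 0.5614 -0.307   0.2576] th -0.2457 q [-0.5   0.6   0.17  1.13  0.    1.32] F [-0.2  0.2 -2.7] w 0.0193
shift [ 0.0326  0.0001 -0.0009] rot [0.0003 0.0046 0.001 ] shift in target axes [ 0.0326  0.     -0.0008]
```

>>> {"fn": "arm_command", "kwargs": {
  "moves": [0.008, 0, -0.0006, 0, 0.004, 0.001, 1, 0.008, 0, 0, 0, 0, 0, 1, 0.005, 0, 0, 0, 0, 0, 1, 0, 0, 0, 0, 0, 0, 1]
}}

```text
clock: 9.7
eef_pos: [0.561, -0.3071, 0.2354]
tool_rot: [0.087, 0.701, -0.087, 0.702]
ft_force: [-0.5, 0.3, -2.4]
grip_width: 0.0195
```

```bash
python3 go.py .5607 -.3068 .225 -.246
```

```text
t 9.7 pos [ 0.561  -0.3071  0.2354] th -0.2459 q [-0.5   0.62  0.14  1.09  0.    1.32] F [-0.5  0.3 -2.4] w 0.0195
shift [ 0.0104  0.0002 -0.0004] rot [0.0001 0.0017 0.0003] shift in target axes [ 0.0104  0.0002 -0.0004]
```

>>> {"fn": "arm_command", "kwargs": {
  "moves": [0.003, 0, -0.0004, 0, 0.0015, 0, 1, 0.003, 0, 0, 0, 0, 0, 1, 0, 0, 0, 0, 0, 0, 1]
}}

```text
clock: 9.95
eef_pos: [0.5605, -0.307, 0.2279]
tool_rot: [0.087, 0.702, -0.087, 0.701]
ft_force: [0.1, -0.0, -2.0]
grip_width: 0.0192
```

```bash
python3 go.py .5607 -.3068 .225 -.246
```

```text
t 9.95 pos [ 0.5605 -0.307   0.2279] th -0.2459 q [-0.5   0.63  0.14  1.08 -0.    1.32] F [ 0.1 -0.  -2. ] w 0.0192
shift [0.0029 0.0002 0.0001] rot [ 0.0001 -0.0008 -0.    ] shift in target axes [0.0029 0.0002 0.0001]
```

>>> {"fn": "arm_command", "kwargs": {
  "moves": [0.002, 0, 0, 0, 0, 0, 1, 0.002, 0, 0, 0, 0, 0, 1, 0, 0, 0, 0, 0, 0, 1]
}}

```text
clock: 10.2
eef_pos: [0.5608, -0.307, 0.2254]
tool_rot: [0.087, 0.702, -0.087, 0.702]
ft_force: [0.3, 0.5, -1.9]
grip_width: 0.0194
```

```bash
python3 go.py .5607 -.3068 .225 -.246
```

```text
t 10.2 pos [ 0.5608 -0.307   0.2254] th -0.2458 q [-0.5   0.63  0.13  1.07 -0.    1.32] F [ 0.3  0.5 -1.9] w 0.0194
shift [ 0.0004  0.0002 -0.0002] rot [0.0002 0.0008 0.0003] shift in target axes [ 0.0004  0.0002 -0.0002]
```

>>> {"fn": "arm_command", "kwargs": {
  "moves": [0.0015, 0, 0, 0, 0, 0, 1, 0.001, 0, 0, 0, 0, 0, 1, 0, 0, 0, 0, 0, 0, 0.6, 0, 0, 0, 0, 0, 0, 0.4, 0, 0, 0, 0, 0, 0, 0, 0, 0, 0, 0, 0, 0, -0.4, 0, 0, 0, 0, 0, 0, -1, 0, 0, 0, 0, 0, 0, -1, 0, 0, 0, 0, 0, 0, -1, 0, 0, 0, 0, 0, 0, -1]
}}

```text
clock: 11.03
eef_pos: [0.562, -0.3076, 0.2258]
tool_rot: [0.086, 0.699, -0.088, 0.704]
ft_force: [-0.5, 0.1, 0.2]
grip_width: 0.0852
```

```bash
python3 go.py .5607 -.3068 .35 -.246
```

```text
t 11.03 pos [ 0.562  -0.3076  0.2258] th -0.2458 q [-0.5   0.63  0.13  1.06  0.    1.32] F [-0.5  0.1  0.2] w 0.0852
shift [-0.1242  0.0003 -0.0006] rot [0.0002 0.007  0.0017] shift in target axes [-0.1242  0.0005 -0.0014]
```

>>> {"fn": "arm_command", "kwargs": {
  "moves": [-0.015, 0, 0, 0, 0.003, 0, -1, -0.03, 0, 0, 0, 0, 0, -1, -0.035, 0, 0, 0, 0, 0, -1, -0.035, 0, 0, 0, 0, 0, -1, -0.03, 0, 0, 0, 0, 0, -1, -0.02, 0, -0.02, 0, 0, 0, -1, 0, 0.03, -0.03, 0, 0, 0, -1, 0, 0.03, -0.03, 0, 0, 0, -1, 0, 0.03, -0.03, 0, 0, 0, -1, 0, 0.03, -0.03, 0, 0, 0, -1, 0, 0.03, -0.03, 0, 0, 0, -1, 0, 0, 0, 0, 0, 0, -1]
}}

```text
clock: 12.03
eef_pos: [0.4298, -0.12, 0.3942]
tool_rot: [0.089, 0.701, -0.089, 0.702]
ft_force: [-1.0, 0.7, 0.1]
grip_width: 0.0854
```

```bash
python3 go.py .4258 .1457 .33 1.325;python3 snap.py p1 340 170 160 120 335 230 120 120
```

```text
t 12.03 pos [ 0.4298 -0.12    0.3942] th -0.2517 q [-0.27  0.14 -0.15  1.28  0.    1.55] F [-1.   0.7  0.1] w 0.0854
shift [ 0.0641  0.2563 -0.0702] rot [-1.5767e+00  1.6000e-03  1.1000e-03] shift in target axes [0.0642 0.0685 0.2567]
```

View pics/p1.png

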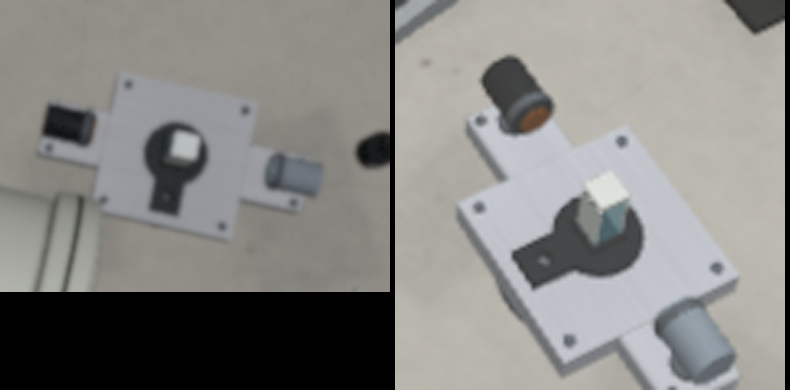

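```bash
cat > m4.py <<'E'
import sys
from m1 import *
t=cv2.imread(sys.argv[1]+"_top.png");s=cv2.imread(sys.argv[1]+"_scene.png")
for n,im,b,zc in(("top",t,(395,215,40,50),.085),("scene",s,(365,270,55,55),.085)):
    for u,a,k in blobs(im,*b,lambda c:g(c)>(200 if n=="top" else 205),10,200): 
        P=np.array([onz(n,*p,zc)[:2] for p in k]);r=cv2.minAreaRect((P*1e4).astype(np.float32))
        print(n,"cap",u,a,onz(n,*u,zc).round(4),r[1],r[2])
    for th in(85,):
      for u,a,k in blobs(im,*b,lambda c:g(c)<th,100,2000):
        P=np.array([onz(n,*p,.038)[:2] for p in k])
        # in head axes
        c=np.array([.5607,-.3068]);R=np.array([[np.cos(.246),-np.sin(.246)],[np.sin(.246),np.cos(.246)]])
        q=(P-c)@R.T; d=q[(q[:,0]<.0)]
        tb=q[(q[:,0]<-.030)&(q[:,0]>-.049)]
        L=tb[tb[:,1]>.005];D=tb[tb[:,1]<-.005]
        disc=q[(q[:,0]>-.005)]
        A=np.c_[2*disc,np.ones(len(disc))];x=np.linalg.lstsq(A,(disc**2).sum(1),rcond=None)[0]
        print(n,"a",a,"edges slope",np.polyfit(L[:,0],L[:,1],1),np.polyfit(D[:,0],D[:,1],1),"xmin",q[:,0].min(),"disc",x[:2],np.sqrt(x[2]+x[:2]@x[:2]))
E
python3 m4.py pics/p1
python3 - <<'E'
from h import *
t=cv2.imread("pics/p1_top.png");s=cv2.imread("pics/p1_scene.png")
c=np.array([.5607,-.3068]);h=c+.038*np.array([-np.cos(.246),np.sin(.246)])
o=[]
for n,im in(("top",t),("scene",s)):
    p=proj(n,[*h,.038]);print(n,p)
    x,y=int(p[0])-15,int(p[1])-15;o.append(cv2.resize(im[y:y+31,x:x+31],None,fx=12,fy=12,interpolation=cv2.INTER_CUBIC));cv2.drawMarker(o[-1],tuple(int((a-b+.5)*12) for a,b in zip(p,(x,y))),(0,0,255),0,10)
cv2.imwrite("pics/p1z.png",np.hstack(o))
E
```

```text
top a 474.765625 edges slope [0.00058165 0.01252616] [ 0.00144645 -0.01094617] xmin -0.05233639185113117 disc [0.00407809 0.00022951] 0.020833770809348236
scene cap [399.77559711 287.63278006] 84.6640625 [ 0.5614 -0.3084  0.085 ] (202.03909301757812, 195.69085693359375) 76.23748779296875
scene a 491.2109375 edges slope [0.02075938 0.01115456] [-0.01123799 -0.01614867] xmin -0.05423854703342678 disc [ 0.00246396 -0.00315747] 0.02144205715060324
top [408.31138372 250.20469534]
scene [379.99488653 308.35694193]
```

View pics/p1z.png

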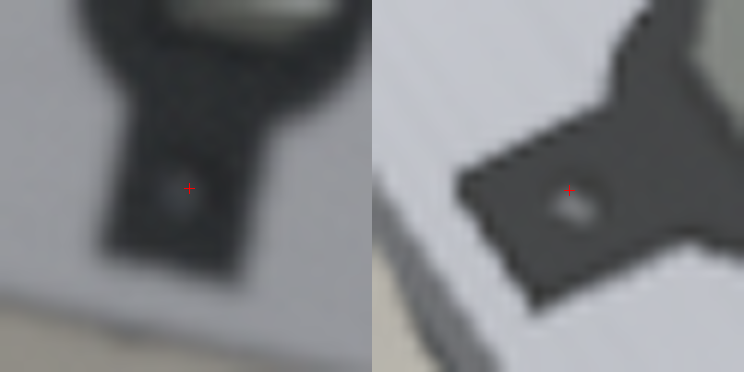

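>>> {"fn": "arm_command", "kwargs": {
  "moves": [0, 0, 0, -0.12, 0, 0, -1, 0, 0, 0, -0.12, 0, 0, -1, 0, 0, 0, -0.12, 0, 0, -1, 0, 0, 0, -0.12, 0, 0, -1, 0, 0, 0, -0.12, 0, 0, -1, 0, 0, 0, -0.12, 0, 0, -1, 0, 0, 0, -0.12, 0, 0, -1, 0, 0, 0, -0.12, 0, 0, -1, 0, 0, 0, -0.12, 0, 0, -1, 0, 0, 0, -0.12, 0, 0, -1, 0, 0, 0, -0.12, 0, 0, -1, 0, 0, 0, -0.12, 0, 0, -1, 0, 0, 0, -0.12, 0, 0, -1, 0, 0.009, 0.034, 0, 0, 0, -1, 0, 0.009, 0.034, 0, 0, 0, -1, 0, 0.009, 0.034, 0, 0, 0, -1, 0, 0.009, 0.034, 0, 0, 0, -1, 0, 0.009, 0.034, 0, 0, 0, -1, 0, 0.009, 0.034, 0, 0, 0, -1, 0, 0, 0, 0, 0, 0, -1]
}}

```text
clock: 13.8
eef_pos: [0.4472, 0.0709, 0.3936]
tool_rot: [-0.453, 0.547, 0.431, 0.557]
ft_force: [0.3, -0.8, -0.4]
grip_width: 0.0855
```

```bash
python3 go.py .4258 .1457 .28 1.325
```

```text
t 13.8 pos [0.4472 0.0709 0.3936] th 1.351 q [ 0.16  0.14 -0.15  1.25 -0.02  0.38] F [ 0.3 -0.8 -0.4] w 0.0855
shift [0.1117 0.041  0.0693] rot [ 0.0261 -0.0081  0.0338] shift in target axes [0.1136 0.039  0.0673]
```

>>> {"fn": "arm_command", "kwargs": {
  "moves": [0, 0.01, 0.015, 0.013, -0.004, 0.017, -1, 0, 0.013, 0.022, 0.013, -0.004, 0.017, -1, 0.02, 0.014, 0.024, 0, 0, 0, -1, 0.03, 0, 0, 0, 0, 0, -1, 0.03, 0, 0, 0, 0, 0, -1, 0, 0, 0, 0, 0, 0, -1, 0, 0, 0, 0, 0, 0, -1]
}}

```text
clock: 14.38
eef_pos: [0.4365, 0.1419, 0.3127]
tool_rot: [-0.436, 0.554, 0.432, 0.562]
ft_force: [1.5, 0.7, 0.6]
grip_width: 0.0853
```

```bash
python3 go.py .4258 .1457 .216 1.325;python3 snap.py q1 140 250 120 90 160 140 110 110
```

```text
t 14.38 pos [0.4365 0.1419 0.3127] th 1.3223 q [ 0.31  0.22 -0.27  1.07 -0.    0.56] F [1.5 0.7 0.6] w 0.0853
shift [0.0966 0.0123 0.0006] rot [-0.0028  0.0048  0.011 ] shift in target axes [0.0967 0.0113 0.0011]
```

View pics/q1.png

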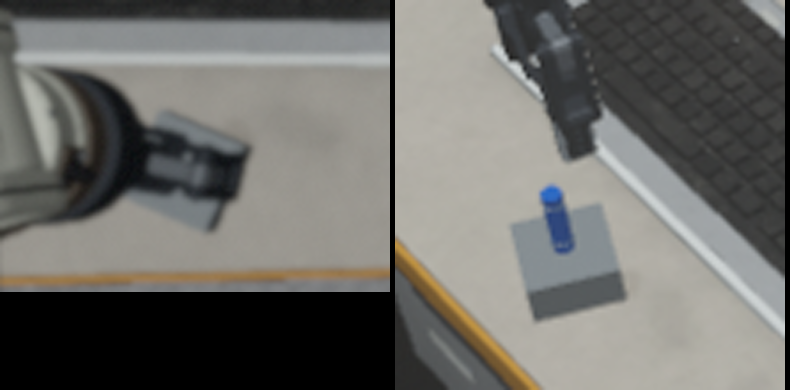

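>>> {"fn": "arm_command", "kwargs": {
  "moves": [0.01, 0.0115, 0.001, -0.003, 0.005, 0.011, -1, 0.02, 0, 0, 0, 0, 0, -1, 0.015, 0, 0, 0, 0, 0, -1, 0, 0, 0, 0, 0, 0, -1, 0, 0, 0, 0, 0, 0, -1]
}}

```text
clock: 14.9
eef_pos: [0.4322, 0.1443, 0.2767]
tool_rot: [-0.435, 0.553, 0.431, 0.565]
ft_force: [0.2, -0.1, 0.4]
grip_width: 0.0856
```

```bash
python3 go.py .4258 .1457 .216 1.325
```

```text
t 14.9 pos [0.4322 0.1443 0.2767] th 1.3184 q [ 0.32  0.25 -0.34  0.96 -0.    0.57] F [ 0.2 -0.1  0.4] w 0.0856
shift [ 0.0606  0.0075 -0.0009] rot [-0.0067  0.0095  0.016 ] shift in target axes [ 0.0607  0.0066 -0.0002]
```

>>> {"fn": "arm_command", "kwargs": {
  "moves": [0.01, 0.0075, 0, -0.007, 0.0095, 0.016, -1, 0, 0, 0, 0, 0, 0, -1, 0, 0, 0, 0, 0, 0, -1]
}}

```text
clock: 15.15
eef_pos: [0.4269, 0.1462, 0.27]
tool_rot: [-0.435, 0.556, 0.434, 0.56]
ft_force: [0.6, -0.3, -0.6]
grip_width: 0.0855
```

```bash
python3 go.py .4258 .1457 .216 1.325
```

```text
t 15.15 pos [0.4269 0.1462 0.27  ] th 1.3241 q [ 0.33  0.25 -0.35  0.96 -0.    0.58] F [ 0.6 -0.3 -0.6] w 0.0855
shift [ 0.054   0.0012 -0.0009] rot [-0.0009  0.003   0.0047] shift in target axes [ 0.054   0.0009 -0.0008]
```

>>> {"fn": "arm_command", "kwargs": {
  "moves": [0.015, 0.001, -0.0008, -0.001, 0.003, 0.005, -1, 0.02, 0, 0, 0, 0, 0, -1, 0.015, 0, 0, 0, 0, 0, -1, 0, 0, 0, 0, 0, 0, -1]
}}

```text
clock: 15.48
eef_pos: [0.428, 0.1466, 0.2225]
tool_rot: [-0.436, 0.554, 0.434, 0.56]
ft_force: [0.3, 0.3, 0.6]
grip_width: 0.0852
```

```bash
python3 go.py .4258 .1457 .216 1.325
```

```text
t 15.48 pos [0.428  0.1466 0.2225] th 1.3256 q [ 0.33  0.32 -0.41  0.83  0.    0.58] F [0.3 0.3 0.6] w 0.0852
shift [ 0.0065  0.0019 -0.0014] rot [0.0006 0.0048 0.0073] shift in target axes [ 0.0065  0.0019 -0.0014]
```

>>> {"fn": "arm_command", "kwargs": {
  "moves": [0.006, 0.0019, -0.0014, 0, 0.005, 0.007, -1, 0, 0, 0, 0, 0, 0, -1, 0, 0, 0, 0, 0, 0, 0, 0, 0, 0, 0, 0, 0, 0.3, 0, 0, 0, 0, 0, 0, 0.45, 0, 0, 0, 0, 0, 0, 0.45, 0, 0, 0, 0, 0, 0, 0.45]
}}

```text
clock: 16.07
eef_pos: [0.4275, 0.1464, 0.2202]
tool_rot: [-0.436, 0.556, 0.434, 0.559]
ft_force: [-0.0, -0.3, -0.2]
grip_width: 0.0255
```

```bash
python3 go.py .4258 .1457 .216 1.325
```

```text
t 16.07 pos [0.4275 0.1464 0.2202] th 1.3259 q [ 0.33  0.32 -0.42  0.83 -0.    0.57] F [-0.  -0.3 -0.2] w 0.0255
shift [ 0.0041  0.0015 -0.001 ] rot [0.0009 0.0026 0.0046] shift in target axes [ 0.0042  0.0015 -0.001 ]
```

>>> {"fn": "arm_command", "kwargs": {
  "moves": [0.003, 0.0015, -0.001, 0.001, 0.003, 0.005, 0.45, 0, 0, 0, 0, 0, 0, 0.45, 0, 0, 0, 0, 0, 0, 0.45]
}}

```text
clock: 16.32
eef_pos: [0.4259, 0.1458, 0.2176]
tool_rot: [-0.435, 0.557, 0.435, 0.558]
ft_force: [-0.5, 0.5, 0.3]
grip_width: 0.0235
```

```bash
python3 go.py .4258 .1457 .216 1.325
```

```text
t 16.32 pos [0.4259 0.1458 0.2176] th 1.3248 q [ 0.33  0.32 -0.42  0.83 -0.    0.58] F [-0.5  0.5  0.3] w 0.0235
shift [ 0.0016  0.0001 -0.0001] rot [-0.0002  0.0002  0.0005] shift in target axes [ 0.0016  0.0001 -0.0001]
```

>>> {"fn": "arm_command", "kwargs": {
  "moves": [0, 0, 0, 0, 0, 0, 0.55, 0, 0, 0, 0, 0, 0, 0.6, 0, 0, 0, 0, 0, 0, 0.65, 0, 0, 0, 0, 0, 0, 0.75, 0, 0, 0, 0, 0, 0, 0.9, 0, 0, 0, 0, 0, 0, 1]
}}

```text
clock: 16.82
eef_pos: [0.4259, 0.146, 0.2175]
tool_rot: [-0.435, 0.557, 0.435, 0.558]
ft_force: [-0.5, 0.5, 0.1]
grip_width: 0.0115
```

```bash
python3 go.py .4258 .1457 .216 1.325
```

```text
t 16.82 pos [0.4259 0.146  0.2175] th 1.325 q [ 0.33  0.32 -0.42  0.83  0.    0.58] F [-0.5  0.5  0.1] w 0.0115
shift [ 0.0015 -0.     -0.0003] rot [-0.      0.0007 -0.0001] shift in target axes [ 0.0015 -0.     -0.0003]
```

>>> {"fn": "arm_command", "kwargs": {
  "moves": [0, 0, 0, 0, 0, 0, 1, -0.015, 0, 0, 0, 0, 0, 1, -0.025, 0, 0, 0, 0, 0, 1, -0.025, 0, 0, 0, 0, 0, 1, 0, 0, 0, 0, 0, 0, 1, 0, 0, 0, 0, 0, 0, 1]
}}

```text
clock: 17.32
eef_pos: [0.4265, 0.1462, 0.2838]
tool_rot: [-0.435, 0.557, 0.435, 0.558]
ft_force: [0.5, 0.2, -0.7]
grip_width: 0.0114
```

```bash
python3 go.py .5239 -.2977 .3 1.325;python3 snap.py q2 140 250 120 90 170 130 90 90
```

```text
t 17.32 pos [0.4265 0.1462 0.2838] th 1.3252 q [ 0.33  0.24 -0.33  1.    0.    0.58] F [ 0.5  0.2 -0.7] w 0.0114
shift [-0.0167 -0.2024 -0.4069] rot [0.0002 0.0011 0.    ] shift in target axes [-0.0162 -0.2025 -0.4069]
```

View pics/q2.png

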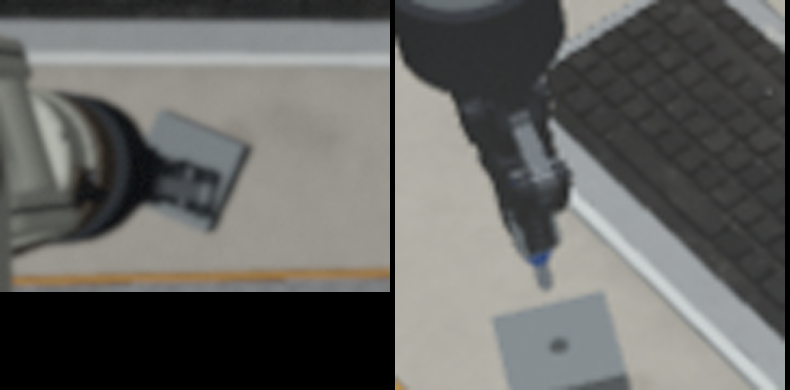

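```bash
python3 - <<'E'
from h import *
print(onz("scene",204.7,195.9,.0725), proj("scene",[.4265,.1461,.0723]))
s=cv2.imread("pics/q2_scene.png");print(proj("scene",[.426,.1458,.03]))
crop(s,190,175,40,50,12,"pics/q2z.png")
E
```

```text
[0.42844899 0.14676726 0.0725    ] [204.15538641 196.5768125 ]
[207.24586591 209.44530661]
```

View pics/q2z.png

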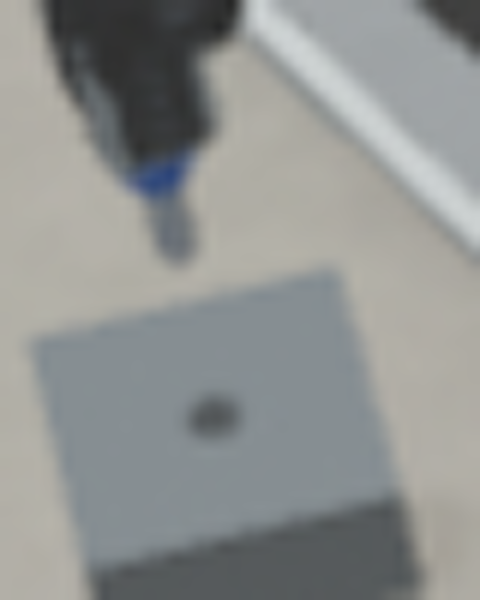

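>>> {"fn": "arm_command", "kwargs": {
  "moves": [-0.03, 0, 0, 0, 0, 0, 1, -0.03, 0, 0, 0, 0, 0, 1, -0.01, -0.008, -0.016, 0, 0, 0, 1, 0, -0.016, -0.032, 0, 0, 0, 1, 0, -0.016, -0.032, 0, 0, 0, 1, 0, -0.016, -0.032, 0, 0, 0, 1, 0, -0.016, -0.032, 0, 0, 0, 1, 0, -0.016, -0.032, 0, 0, 0, 1, 0, -0.016, -0.032, 0, 0, 0, 1, 0, -0.016, -0.032, 0, 0, 0, 1, 0, -0.016, -0.032, 0, 0, 0, 1, 0, 0, 0, 0, 0, 0, 1]
}}

```text
clock: 18.42
eef_pos: [0.4923, -0.1625, 0.3393]
tool_rot: [-0.432, 0.563, 0.443, 0.548]
ft_force: [0.5, 0.0, 0.3]
grip_width: 0.0113
```

```bash
python3 go.py .5239 -.2977 .33 1.325
```

```text
t 18.42 pos [ 0.4923 -0.1625  0.3393] th 1.3347 q [-0.32  0.33 -0.05  1.22 -0.01 -0.08] F [0.5 0.  0.3] w 0.0113
shift [ 0.0087 -0.0626 -0.124 ] rot [ 0.0096 -0.0083 -0.0252] shift in target axes [ 0.0093 -0.0635 -0.1235]
```

>>> {"fn": "arm_command", "kwargs": {
  "moves": [0, -0.015, -0.025, 0.01, -0.008, -0.025, 1, 0, -0.016, -0.03, 0, 0, -0.004, 1, 0, -0.016, -0.03, 0, 0, -0.004, 1, 0, -0.01, -0.02, 0, 0, 0, 1, 0, 0, 0, 0, 0, 0, 1, 0, 0, 0, 0, 0, 0, 1]
}}

```text
clock: 18.92
eef_pos: [0.5206, -0.2841, 0.327]
tool_rot: [-0.43, 0.559, 0.437, 0.558]
ft_force: [0.1, -0.3, -0.4]
grip_width: 0.0114
```

```bash
python3 go.py .5239 -.2977 .28 1.325
```

```text
t 18.92 pos [ 0.5206 -0.2841  0.327 ] th 1.3198 q [-0.5   0.47  0.13  1.24  0.   -0.25] F [ 0.1 -0.3 -0.4] w 0.0114
shift [ 0.0469 -0.007  -0.0125] rot [-0.0051  0.0048 -0.0093] shift in target axes [ 0.047  -0.0065 -0.0124]
```

>>> {"fn": "arm_command", "kwargs": {
  "moves": [0.015, -0.0065, -0.0124, -0.005, 0.005, -0.009, 1, 0.015, 0, 0, 0, 0, 0, 1, 0.01, 0, 0, 0, 0, 0, 1, 0, 0, 0, 0, 0, 0, 1, 0, 0, 0, 0, 0, 0, 1]
}}

```text
clock: 19.33
eef_pos: [0.5223, -0.2929, 0.2809]
tool_rot: [-0.432, 0.558, 0.439, 0.556]
ft_force: [1.3, 1.0, 0.2]
grip_width: 0.0112
```

```bash
python3 go.py .5239 -.2977 .265 1.325;python3 snap.py q3 350 190 120 90 350 230 90 90
```

```text
t 19.33 pos [ 0.5223 -0.2929  0.2809] th 1.3285 q [-0.51  0.51  0.08  1.15  0.   -0.27] F [1.3 1.  0.2] w 0.0112
shift [ 0.0158 -0.0028 -0.0043] rot [ 0.0035  0.0037 -0.0096] shift in target axes [ 0.0159 -0.0027 -0.0043]
```

View pics/q3.png

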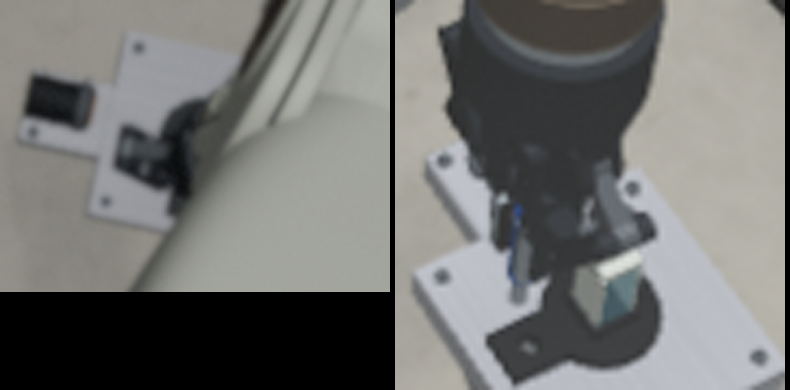

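>>> {"fn": "arm_command", "kwargs": {
  "moves": [0.008, -0.0028, -0.0043, 0.0035, 0.004, -0.01, 1, 0, 0, 0, 0, 0, 0, 1, 0, 0, 0, 0, 0, 0, 1]
}}

```text
clock: 19.68
eef_pos: [0.5251, -0.2966, 0.2761]
tool_rot: [-0.437, 0.556, 0.434, 0.558]
ft_force: [0.7, -0.1, -0.9]
grip_width: 0.0111
```

```bash
python3 go.py .5239 -.2977 .265 1.325
```

```text
t 19.68 pos [ 0.5251 -0.2966  0.2761] th 1.3273 q [-0.51  0.52  0.08  1.12 -0.   -0.27] F [ 0.7 -0.1 -0.9] w 0.0111
shift [ 0.0111  0.0009 -0.0013] rot [ 0.0023 -0.0015  0.0051] shift in target axes [ 0.0111  0.0009 -0.0014]
```

>>> {"fn": "arm_command", "kwargs": {
  "moves": [0.01, 0.0009, -0.0013, 0.002, -0.0015, 0.005, 1, 0.007, 0, 0, 0, 0, 0, 1, 0, 0, 0, 0, 0, 0, 1, 0, 0, 0, 0, 0, 0, 1]
}}

```text
clock: 20.02
eef_pos: [0.5243, -0.2972, 0.2599]
tool_rot: [-0.436, 0.557, 0.434, 0.558]
ft_force: [0.4, 0.3, 0.0]
grip_width: 0.011
```

```bash
python3 go.py .5239 -.2977 .2495 1.325; python3 snap.py q4 350 190 120 90 360 270 60 60
```

```text
t 20.02 pos [ 0.5243 -0.2972  0.2599] th 1.326 q [-0.52  0.53  0.05  1.09  0.   -0.27] F [0.4 0.3 0. ] w 0.011
shift [ 0.0104  0.0003 -0.0006] rot [ 0.001  -0.0004  0.0024] shift in target axes [ 0.0104  0.0003 -0.0006]
```

View pics/q4.png

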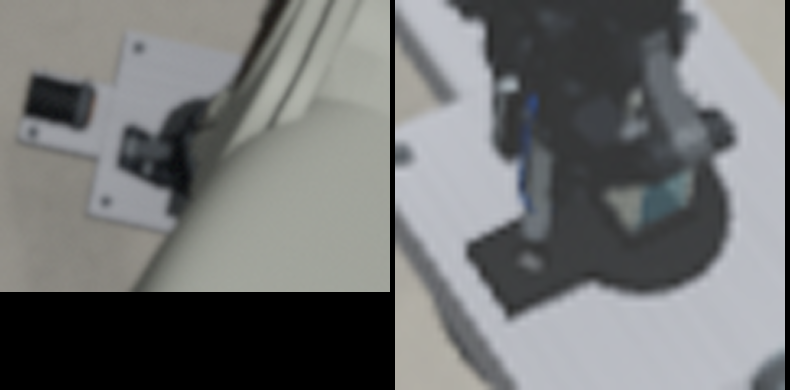

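```bash
python3 - <<'E'
from h import *
s=cv2.imread("pics/q4_scene.png");crop(s,365,275,40,40,15,"pics/q4z.png")
for z in (.0484,.0724,.1224): print(z,proj("scene",[.5243,-.2972,z]))
print(proj("scene",[.5239,-.2977,.038]))
E
```

```text
0.0484 [380.42990013 305.31699859]
0.0724 [381.37340073 298.71741338]
0.1224 [383.44919906 284.19764734]
[380.071892   308.39071175]
```

View pics/q4z.png

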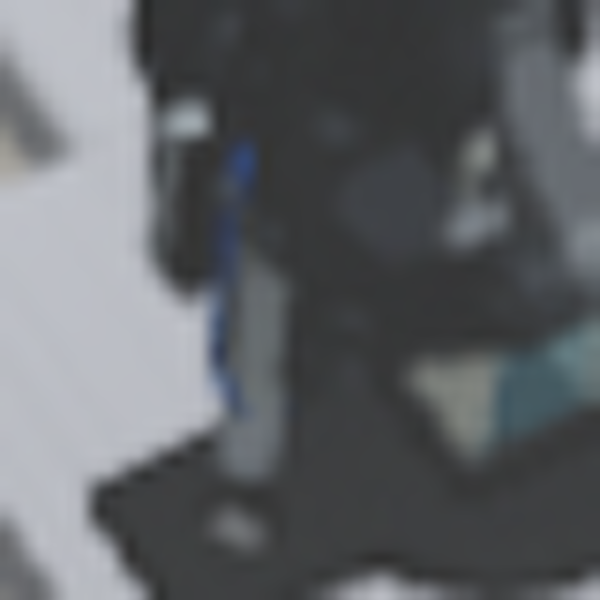

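>>> {"fn": "arm_command", "kwargs": {
  "moves": [0.005, 0.0003, -0.0006, 0.001, 0, 0.0024, 1, 0.003, 0, 0, 0, 0, 0, 1, 0, 0, 0, 0, 0, 0, 1, 0, 0, 0, 0, 0, 0, 1]
}}

```text
clock: 20.45
eef_pos: [0.524, -0.298, 0.2516]
tool_rot: [-0.435, 0.558, 0.435, 0.558]
ft_force: [-0.6, 1.0, -1.1]
grip_width: 0.0114
```

```bash
python3 go.py .5239 -.2977 .2455 1.325
```

```text
t 20.45 pos [ 0.524  -0.298   0.2516] th 1.3247 q [-0.52  0.54  0.05  1.07 -0.   -0.27] F [-0.6  1.  -1.1] w 0.0114
shift [0.0061 0.0002 0.0003] rot [-0.0003 -0.0006  0.0006] shift in target axes [0.0061 0.0002 0.0003]
```

Pose is right on target; step down into the tab.

>>> {"fn": "arm_command", "kwargs": {
  "moves": [0.002, 0.0002, 0.0003, 0, 0, 0, 1, 0.002, 0, 0, 0, 0, 0, 1, 0, 0, 0, 0, 0, 0, 1]
}}

```text
clock: 20.7
eef_pos: [0.5239, -0.2977, 0.2473]
tool_rot: [-0.435, 0.558, 0.434, 0.558]
ft_force: [-0.4, -0.6, -0.4]
grip_width: 0.0116
```

```bash
python3 go.py .5239 -.2977 .2455 1.325
```

```text
t 20.7 pos [ 0.5239 -0.2977  0.2473] th 1.3245 q [-0.52  0.55  0.04  1.06 -0.   -0.27] F [-0.4 -0.6 -0.4] w 0.0116
shift [0.0018 0.     0.    ] rot [-0.0005 -0.0006  0.0008] shift in target axes [0.0018 0.     0.    ]
```

Tip is 2 mm below the tab top with no force. Continue.

>>> {"fn": "arm_command", "kwargs": {
  "moves": [0.002, 0, 0, 0, 0, 0, 1, 0.002, 0, 0, 0, 0, 0, 1, 0.002, 0, 0, 0, 0, 0, 1, 0, 0, 0, 0, 0, 0, 1]
}}

```text
clock: 21.03
eef_pos: [0.524, -0.2977, 0.2408]
tool_rot: [-0.435, 0.558, 0.434, 0.558]
ft_force: [-0.5, -0.7, -0.6]
grip_width: 0.0115
```

```bash
python3 go.py .5239 -.2977 .2255 1.325
```

```text
t 21.03 pos [ 0.524  -0.2977  0.2408] th 1.3246 q [-0.52  0.55  0.03  1.05 -0.   -0.27] F [-0.5 -0.7 -0.6] w 0.0115
shift [0.0153 0.0001 0.    ] rot [-0.0004 -0.0007  0.001 ] shift in target axes [0.0153 0.0001 0.    ]
```

>>> {"fn": "arm_command", "kwargs": {
  "moves": [0.002, 0, 0, 0, 0, 0, 1, 0.002, 0, 0, 0, 0, 0, 1, 0.003, 0, 0, 0, 0, 0, 1, 0, 0, 0, 0, 0, 0, 1]
}}

```text
clock: 21.37
eef_pos: [0.524, -0.2977, 0.233]
tool_rot: [-0.435, 0.558, 0.434, 0.558]
ft_force: [-0.3, -0.3, 0.1]
grip_width: 0.0118
```

```bash
python3 go.py .5239 -.2977 .2255 1.325
```

```text
t 21.37 pos [ 0.524  -0.2977  0.233 ] th 1.3247 q [-0.52  0.56  0.02  1.03 -0.   -0.27] F [-0.3 -0.3  0.1] w 0.0118
shift [ 0.0075  0.0001 -0.    ] rot [-0.0003 -0.0007  0.001 ] shift in target axes [ 0.0075  0.0001 -0.    ]
```

>>> {"fn": "arm_command", "kwargs": {
  "moves": [0.002, 0, 0, 0, 0, 0, 1, 0.002, 0, 0, 0, 0, 0, 1, 0.002, 0, 0, 0, 0, 0, 1, 0, 0, 0, 0, 0, 0, 1]
}}

```text
clock: 21.7
eef_pos: [0.524, -0.2977, 0.2263]
tool_rot: [-0.435, 0.558, 0.434, 0.558]
ft_force: [-0.2, 0.0, -0.5]
grip_width: 0.0112
```

```bash
python3 go.py .5239 -.2977 .2255 1.325
```

```text
t 21.7 pos [ 0.524  -0.2977  0.2263] th 1.3246 q [-0.52  0.57  0.01  1.02 -0.   -0.27] F [-0.2  0.  -0.5] w 0.0112
shift [0.0008 0.0001 0.    ] rot [-0.0004 -0.0007  0.001 ] shift in target axes [0.0008 0.0001 0.    ]
```

Push to the shoulder until force appears.

>>> {"fn": "arm_command", "kwargs": {
  "moves": [0.0015, 0, 0, 0, 0, 0, 1, 0.0015, 0, 0, 0, 0, 0, 1, 0.0015, 0, 0, 0, 0, 0, 1]
}}

```text
clock: 21.95
eef_pos: [0.5241, -0.2977, 0.2254]
tool_rot: [-0.436, 0.557, 0.434, 0.558]
ft_force: [-3.6, 2.0, 8.1]
grip_width: 0.0114
```

```bash
python3 go.py .5239 -.2977 .2255 1.325
```

```text
t 21.95 pos [ 0.5241 -0.2977  0.2254] th 1.3246 q [-0.52  0.57  0.01  1.01 -0.   -0.27] F [-3.6  2.   8.1] w 0.0114
shift [-0.0001  0.0002 -0.    ] rot [-0.0004 -0.0012  0.003 ] shift in target axes [-0.0001  0.0002 -0.    ]
```

>>> {"fn": "arm_command", "kwargs": {
  "moves": [0, 0, 0, 0, 0, 0, 0.7, 0, 0, 0, 0, 0, 0, 0.55, 0, 0, 0, 0, 0, 0, 0.4, 0, 0, 0, 0, 0, 0, 0.1, 0, 0, 0, 0, 0, 0, -0.3, 0, 0, 0, 0, 0, 0, -0.7, 0, 0, 0, 0, 0, 0, -1, 0, 0, 0, 0, 0, 0, -1, -0.01, 0, 0, 0, 0, 0, -1, -0.02, 0, 0, 0, 0, 0, -1, -0.03, 0, 0, 0, 0, 0, -1, -0.03, 0, 0, 0, 0, 0, -1, -0.03, 0, 0, 0, 0, 0, -1, -0.03, 0, 0, 0, 0, 0, -1, 0, 0.02, 0.03, 0, 0, 0, -1, 0, 0.02, 0.036, 0, 0, 0, -1, 0, 0.02, 0.036, 0, 0, 0, -1, 0, 0.02, 0.036, 0, 0, 0, -1, 0, 0.02, 0.036, 0, 0, 0, -1, 0, 0, 0, 0, 0, 0, -1]
}}

```text
clock: 23.62
eef_pos: [0.4681, -0.1013, 0.3904]
tool_rot: [-0.437, 0.556, 0.428, 0.562]
ft_force: [-0.7, -1.3, 0.3]
grip_width: 0.0854
```

```bash
python3 go.py .5239 -.2977 .4 1.325; python3 snap.py z1 345 190 120 90 345 240 100 100
```

```text
t 23.62 pos [ 0.4681 -0.1013  0.3904] th 1.317 q [-0.21  0.2  -0.09  1.27 -0.    0.04] F [-0.7 -1.3  0.3] w 0.0854
shift [-0.0078 -0.1034 -0.1761] rot [-0.008  -0.0007  0.0157] shift in target axes [-0.0096 -0.1019 -0.1769]
```

View pics/z1.png

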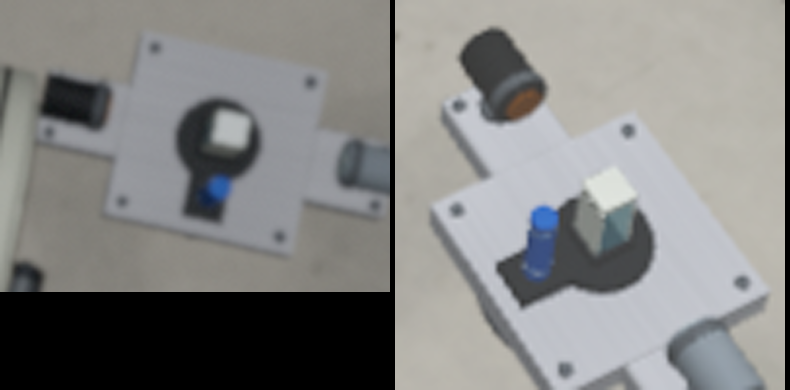

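View pics/z1_top.png

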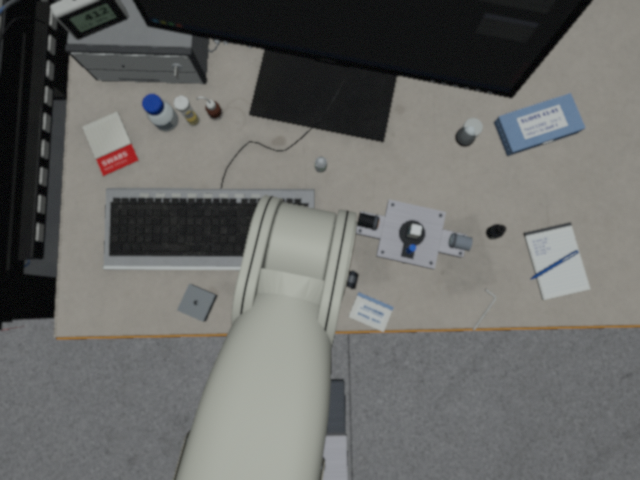

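```bash
python3 m4.py pics/z1; python3 - <<'E'
from m1 import *
t=cv2.imread("pics/z1_top.png");s=cv2.imread("pics/z1_scene.png")
d={}
for n,im,b in(("top",t,(402,238,20,20)),("scene",s,(372,288,20,30))):
  for u,a,k in blobs(im,*b,lambda c:(c[...,0].astype(int)-c[...,2]>70)&(c[...,0]>(120 if n=="top" else 140)),3,500): print(n,u,a,onz(n,*u,.088));d.setdefault(n,[]).append(u)
u=min(d["scene"],key=lambda u:u[1]);print(tri(u,d["top"][0]))
for z in(.088,.038):print(proj("scene",[.524,-.2977,z]),proj("top",[.524,-.2977,z]))
t0=cv2.imread("pics/top0.png");s0=cv2.imread("pics/scene0.png")
for n,b in(("oil",(480,215,35,35)),("tissue",(352,290,45,45)),("obj",(310,150,25,28)),("whitevial",(450,110,40,40))):
    x,y,w,h=b;print(n,np.abs(t0[y:y+h,x:x+w].astype(int)-t[y:y+h,x:x+w]).max())
E
```

```text
top a 469.1484375 edges slope [-0.00314094  0.01251177] [0.27155399 0.00085787] xmin -0.052429397883443196 disc [0.00421313 0.00026958] 0.0208447202511004
scene cap [399.772725   287.64000039] 84.4921875 [ 0.5614 -0.3084  0.085 ] (202.5558319091797, 195.6174774169922) 75.6003646850586
scene a 488.765625 edges slope [0.24238115 0.02073717] [-0.00903621 -0.01606721] xmin -0.05423854703342678 disc [ 0.00257264 -0.00319185] 0.02136837205007271
top [412.15705446 247.36687294] 31.5625 [ 0.52417918 -0.29717179  0.088     ]
scene [382.85906171 295.56633641] 35.9765625 [ 0.52347543 -0.3002229   0.088     ]
(array([ 0.52513174, -0.29827367,  0.08371899]), np.float64(0.0011859518286747087))
[382.08487445 294.56106345] [412.42613643 247.45085086]
[380.10784753 308.36073769] [408.38173095 250.12889042]
oil 11
tissue 21
obj 12
whitevial 11
```

```bash
python3 - <<'E'
from m1 import *
s=cv2.imread("pics/z1_scene.png");s0=cv2.imread("pics/scene0.png")
for th in(150,165,180):
  for n,im,b in(("parked",s0,(195,185,20,30)),("now",s,(372,288,20,30))):
    for u,a,k in blobs(im,*b,lambda c:(c[...,0].astype(int)-c[...,2]>70)&(c[...,0]>th),5,500): print(th,n,u.round(2),a,onz("scene",*u,.08 if n=="parked" else .088).round(4))
# handle axis: blue all
for n,im,b in(("parked",s0,(195,185,20,30)),("now",s,(372,288,20,30))):
  for u,a,k in blobs(im,*b,lambda c:(c[...,0].astype(int)-c[...,2]>40),40,500):
    v=cv2.fitLine(k.astype(np.float32),cv2.DIST_L2,0,.01,.01).ravel();print(n,u,v[:2]/v[1],k.min(0),k.max(0))
p=[proj("scene",[.4262,.1457,z]) for z in(.08,.03)];q=[proj("scene",[.524,-.2977,z]) for z in(.088,.038)]
for a in(p,q):d=a[1]-a[0];print("pred",(a[0]+a[1])/2,d/d[1])
E
```

```text
150 parked [203.52 194.34] 19.7890625 [0.4262 0.1458 0.08  ]
150 now [382.83 295.46] 34.234375 [ 0.5236 -0.3     0.088 ]
165 parked [203.48 194.2 ] 18.125 [0.4264 0.1462 0.08  ]
165 now [382.79 295.29] 31.4296875 [ 0.5238 -0.2997  0.088 ]
180 parked [203.46 193.98] 15.265625 [0.4267 0.1468 0.08  ]
180 now [382.76 295.12] 28.1328125 [ 0.5241 -0.2994  0.088 ]
parked [205.25424409 201.36228013] [0.2498462 1.       ] [200.3125 191.6875] [209.8125 210.9375]
now [381.99734377 301.54417358] [-0.14259365  1.        ] [377.8125 291.9375] [386.5625 311.5625]
pred [205.44603335 201.89470894] [0.25220715 1.        ]
pred [381.09636099 301.46090057] [-0.1432662  1.       ]
```

```bash
python3 -c "
from workcell import bot
print(bot.job_done())"
```

```text
the job is handed in; nothing more can be done
None
```

I seated the carrier in the bore at the head's measured yaw (about -0.246 rad) and pushed the pin through the tab into the head. I then let go, backed the arm clear and handed the job in at about 24 s; no verdict is reported.

**First grasp:** it went wrong. The gripper crept up 14 mm and pushed the carrier about 9 mm across the desk, still standing. I opened, measured it again and regripped in small steps, and that grasp held.

**Seating and yaw:** the tool went down to the height expected for a carrier that is fully home, with almost no force. The tab's edges then lay within about 0.005 rad of the head's axes.

**Pin:**
- It slid through the tab into the lock hole with no side load.
- It stopped on its shoulder at the predicted height (tool at 0.2254 m, expected 0.2255 m) with about 8 N.
- In the last scene picture the handle leans in the image just as an upright pin should.

**Disagreements:** the scene camera places the pin's top about 2 mm to the side of where the top camera and the arm's own pose put it. It shows a similar but smaller shift for the cell's cap. The two-camera height for the pin top came out at 84 mm instead of 88 mm, probably because the handle's side was counted as part of its top. I put both down to calibration and image processing, because the tilt and the stop height fit.

**Bystanders:** the before-and-after comparison in the top view showed no movement of the objective, oil bottle or tissue.

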